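# Load the electrode transit rack and clamp its hold-down bar

## Robot

A 7-joint arm with a two-finger parallel gripper is mounted at the origin on a cart in front of the work surface, level with it; the furniture and walls round the work are solid. World frame = base frame: x ahead of the robot, y to its left, z up, the work surface at z = 0. Lengths are in m, angles in rad, forces in N, time in s.
With the tool pointing down it reaches from about 0.425 to 0.925 m from the base axis. Payload 6.8 kg.
Tool frame: the origin (TCP) lies at the very end of the fingers, on their centre line; the grasp point (between the pads) lies 19 mm behind it; z points along the fingers, y is the line along which they close (so a half turn about z gives the same grasp; the last joint's range is limited). The gripper opens to 85 mm and grips with 20 to 120 N. Pads are 22 mm wide; open, the fingers measure 114 mm over their backs; the gripper's body (76 mm by 85 mm) begins 54 mm behind the grasp point. The pads swing forward as they close: fully open they stand 13 mm farther back than shut.
Start: joints at [-1.423, 0.477, 0.022, 1.555, -0.011, 1.109, -0.083], TCP at [0.171, 0.653, 0.208] pointing down, gripper open.
Joint ranges: [-2.96, 2.96], [-0.34, 2.1], [-1.41, 1.46], [0.24, 2.44], [-1.37, 4.51], [0.17, 1.92], [-2.96, 2.96]. Speed limits (rad/s): [2.39, 2.39, 3.14, 3.14, 3.14, 3.14, 3.14].

## Interface

Orientations are given as a unit quaternion [w, x, y, z].
In Python, from station import * gives the robot as it stands.
- The arm moves only by the tool jog_arm, never from a script. Its argument "moves" is one flat list of numbers, 7 for each row, row after row: the shift along the tool's x, y, z normalised to -1 to 1, where 1 is 20 mm, then the turn, a rotation vector about the tool's x, y, z normalised to -1 to 1, where 1 is 4 degrees, then the opening, from 0 (shut) to 1 (fully open). In form: [x, y, z, rx, ry, rz, claw, x, y, z, rx, ry, rz, claw, ...]. A call has exactly 8 rows; each row shifts and turns the commanded pose from where the row before left it, along the tool's axes as they then stand; what a row does not reach is not made up. A row lasts 1/12 s, in which the tool goes at most 41.7 mm and 7.16 degrees, less where a joint would pass 70% of its speed; a pose out of reach is approached as far as the arm can. A call with a number of a shift or a turn outside -1 to 1 is refused whole. A call with a gripper value outside its range is refused whole. The fingers move at their own pace and stop on an object; "grip_force" is the grip in N (left out, the last holds). Time passes only in rows, so rows that do not move let the fingers close, or fill a call up. It gives the time, the measured TCP pose, the force, the opening and the grip force at its end, in the units of the state.
- get_obs(): the state, without advancing time (a new reading comes with each control period).
- read_camera(name): name is "side" or "top"; returns a dict with "color" (384x512x3 uint8, blue, green, red), "fx", "fy", "cx", "cy" (pixels), "k1" (the pictures are not rectified: a ray, as slopes to the right and down, at radius r is drawn at 1 + k1 r^2 times it, then the intrinsics apply), "rvec" (rotation vector, rad) and "tvec" (3), from world to camera coordinates, as OpenCV has them. Camera axes: x right, y down, z forward; pixel columns grow to the right and rows downward; lengths in m; the calibration is good to about 2 mm. A picture is of the moment at which its call begins. There is no depth.
- hand_in(): hands the job in; it is judged then, once.
The state is a dict: "t": time; "q": joint angles; "joint_vel": joint speeds; "joint_torque": joint torques, N m; "eef_pos": TCP position; "tool_rot": TCP orientation; "contact_force": force on the tool from outside, world axes, zero at the start; "torque": the same for the moment, N m; "gripper_width": opening from 0.0 (shut) to 1.0 (fully open); "grasp_force": force on a finger pad.
Only numpy, scipy, OpenCV 4.12 (cv2) and the standard library are available. Lean on these libraries where they do the work, as an engineer would, in place of code of your own. Each camera call takes 0.05 s, during which the arm holds its last target. There are 200 camera calls.

## Task

Pack the short pH electrodes for the field visit: loosen the clamp knob of the transit rack, slide the hold-down bar fully back to its stop, and lay every electrode on the bench flat in a channel of its own (any channel), rounded capped end towards the robot; the long probes with steel stems stay where they are. Then slide the bar forward over the middle of the electrodes, wholly above the finger gap, tighten the knob clockwise as far as it will go, and do not knock over the bottles.

Things in the scene. Friction and masses are not known exactly. Their poses are not given: they have to be found in the camera images.
- rack: electrode rack, fixed; 165 x 206 mm plate with blue-grey blocks forming four channels, rail at its left edge. Origin: centre of underside; x along the channels away from the robot, y left. Finger gap across all channels at x = -46 to +10 mm, floor z = 6 mm; seats beside it z = 12 mm; rounded dividers and end walls up to z = 22 mm; channel ends at x = -77 and +41 mm, inner length 117 mm
- hold_bar (a joint): hold-down bar, 22 mm wide, 28 to 36 mm above the bench, across all channels: metres from its park behind the channels (0 = stop at the far end, bar centre at rack x = +60 mm) towards the robot, to 0.115. Over the middle of the finger gap at 0.0785, wholly over the gap from 0.062 to 0.095. Slides with about 2 N when the clamp is loose, braked when tight. Clears seated electrodes by 3 mm
- clamp_knob (a joint): clamp knob of the bar: radians, growing clockwise seen from above (tightening), 0 (loose stop) to 1.45 (tight stop). Below 0.5 the bar is free, above it a brake presses ever harder on the rail; firmly tight from 1.15. Takes about 0.2 N m, stays where left. At 0 its wing lies along the bar (rack y), at the tight stop nearly along the rail (rack x)
- knob_grip (a point): centre of the wing of the black clamp knob, which stands on the bar's left end above the rail and travels with it (82 mm left of the rack's centre line). Wing 54 mm long, 14 mm thick, from 46 to 70 mm above the bench, this point at 58 mm; x along the wing, z up. Below it a hub 18 mm wide and the bar's shoe, top 39 mm above the bench. The gripped knob may be used to push the bar
- channel_1 (a point): channel 1 of 4 (1 is leftmost, beside the rail; 38 mm apart, 20 mm clear width): point on its centre line, in the middle of its length and of the finger gap, at seat height (12 mm above the bench). Axes as the rack's
- channel_2 (a point): channel 2 of 4 (1 is leftmost, beside the rail; 38 mm apart, 20 mm clear width): point on its centre line, in the middle of its length and of the finger gap, at seat height (12 mm above the bench). Axes as the rack's
- channel_3 (a point): channel 3 of 4 (1 is leftmost, beside the rail; 38 mm apart, 20 mm clear width): point on its centre line, in the middle of its length and of the finger gap, at seat height (12 mm above the bench). Axes as the rack's
- channel_4 (a point): channel 4 of 4 (1 is leftmost, beside the rail; 38 mm apart, 20 mm clear width): point on its centre line, in the middle of its length and of the finger gap, at seat height (12 mm above the bench). Axes as the rack's
- electrode_1: black pH electrode in its sleeve, 110 mm long, 12 mm wide, 13 mm high, 60 g: rounded capped end with a red band near it, other end narrowing to the cable end. Squarish, so it does not roll, but a knock may turn it on its side. Origin: underside as laid out, 3 mm inside the rounded end; y along it to the narrow end (its middle is 50 mm along y). All are alike; three or four are present
- electrode_1_mid (a point): middle of electrode_1: half way along it and in the centre of its thickness, 6.5 mm above what it lies on (18.5 mm above the bench when down on the seats of a channel)
- electrode_2: black pH electrode in its sleeve, 110 mm long, 12 mm wide, 13 mm high, 60 g: rounded capped end with a red band near it, other end narrowing to the cable end. Squarish, so it does not roll, but a knock may turn it on its side. Origin: underside as laid out, 3 mm inside the rounded end; y along it to the narrow end (its middle is 50 mm along y). All are alike; three or four are present
- electrode_2_mid (a point): middle of electrode_2: half way along it and in the centre of its thickness, 6.5 mm above what it lies on (18.5 mm above the bench when down on the seats of a channel)
- electrode_3: black pH electrode in its sleeve, 110 mm long, 12 mm wide, 13 mm high, 60 g: rounded capped end with a red band near it, other end narrowing to the cable end. Squarish, so it does not roll, but a knock may turn it on its side. Origin: underside as laid out, 3 mm inside the rounded end; y along it to the narrow end (its middle is 50 mm along y). All are alike; three or four are present
- electrode_3_mid (a point): middle of electrode_3: half way along it and in the centre of its thickness, 6.5 mm above what it lies on (18.5 mm above the bench when down on the seats of a channel)
- electrode_4: black pH electrode in its sleeve, 110 mm long, 12 mm wide, 13 mm high, 60 g: rounded capped end with a red band near it, other end narrowing to the cable end. Squarish, so it does not roll, but a knock may turn it on its side. Origin: underside as laid out, 3 mm inside the rounded end; y along it to the narrow end (its middle is 50 mm along y). All are alike; three or four are present
- electrode_4_mid (a point): middle of electrode_4: half way along it and in the centre of its thickness, 6.5 mm above what it lies on (18.5 mm above the bench when down on the seats of a channel)
- bottle_yellow: white buffer bottle with a yellow cap, 55 mm wide and 112 mm tall, standing loose behind the vice; origin: centre of its underside, z up
- bottle_red: white buffer bottle with a red cap, 55 mm wide and 112 mm tall, standing loose behind the vice; origin: centre of its underside, z up

How it is judged:
By the outcome, as a careful person would: the job done as asked, in the order asked, and still so for the second after the job is handed in, with the robot touching nothing.
Of electrode_1, electrode_2, electrode_3, electrode_4 only 3 to 4 are there at a start; the rules pass over those that are not, and their reading is None.
At some moment in a run one of electrode_1, electrode_2 may be knocked a few centimetres aside while the robot is not near it.
Once in a run the grip may slacken for a moment while it holds something.
It also fails if it takes over 200 s, if anything falls off the work surface, if the arm or the gripper's body presses on something with over 40 N, if the wrist force passes 120 N, or if a joint passes its speed limit or range.

## Working session

There is one attempt and no reset: what is moved stays moved. The work goes in short steps, Python scripts to look and compute and a tool call to move; the robot and the scene stay as the last step left them, time stands still between calls to the robot, and variables do not carry over. Pictures are saved under pics/ and viewed, at most 14 in all, crops included, and the job is handed in when it is done.

Besides the shell and the picture viewer there is one more tool, called after "Call:" as a command line: name --argument value ..., lists and objects as JSON in quotes. jog_arm: Moves the arm, as the interface text tells. Scaled input: -1 to 1 covers 20 mm each way for a shift and 4 degrees each way for a turn. Its arguments: {"type":"object","properties":{"moves":{"type":"array"},"grip_force":{"type":"number"}},"required":["moves"]}

```bash
mkdir -p pics; ls; python3 - <<'E'
from station import *
import cv2
o=get_obs(); print({k:(o[k]) for k in ('t','eef_pos','tool_rot','gripper_width')})
for n in('top','side'):
    c=read_camera(n); cv2.imwrite(f'pics/{n}0.png',cv2.resize(c['color'],None,fx=1.5,fy=1.5,interpolation=cv2.INTER_CUBIC))
    print(n,{k:v for k,v in c.items() if k!='color'})
E
```

```text
pics
{'t': 0.0, 'eef_pos': array([0.17066086, 0.65239754, 0.20681133]), 'tool_rot': array([-5.90177446e-05,  1.27562406e-01,  9.91830106e-01, -9.32220853e-04]), 'gripper_width': 1.0009690005501317}
top {'fx': 405.33774604696686, 'fy': 405.33774604696686, 'cx': 256.81232480017303, 'cy': 192.5913164382052, 'k1': -0.02374187062852957, 'rvec': array([ 2.15800374, -2.19029498,  0.08447795]), 'tvec': array([-0.14493894,  0.55283923,  1.26606753])}
side {'fx': 398.27386447282794, 'fy': 398.27386447282794, 'cx': 251.30387691293802, 'cy': 188.43711923901608, 'k1': 0.04696862729544679, 'rvec': array([ 0.22029692, -2.82039507,  1.21867419]), 'tvec': array([0.52598333, 0.23058293, 0.84033869])}
```

View pics/top0.png

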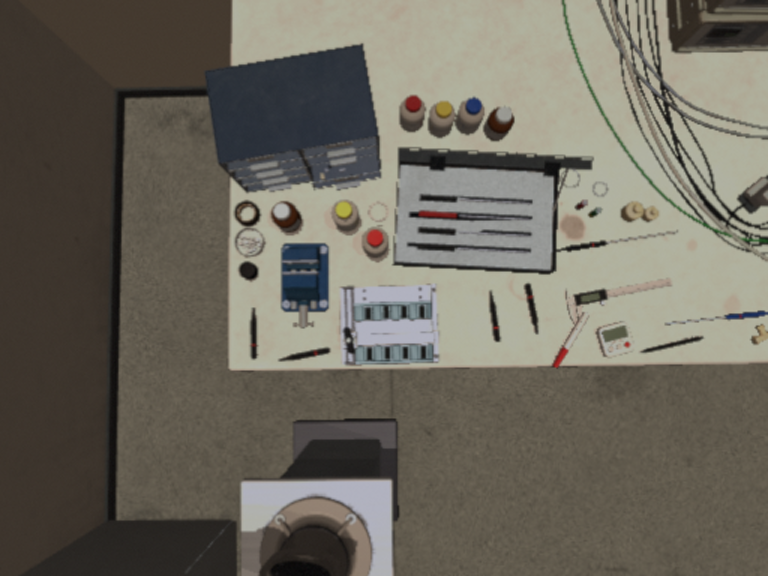

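View pics/side0.png

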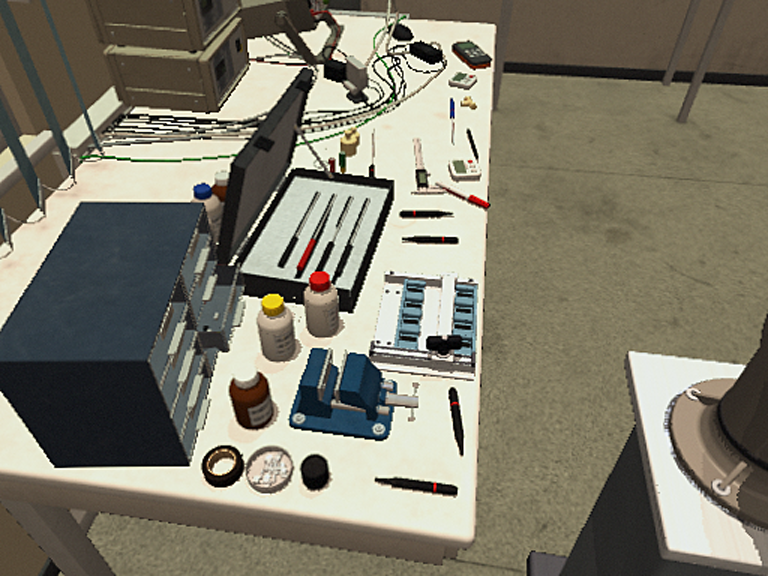

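Top: rack around (390,325), knob (348,340). Black electrodes are at about (254,333), (305,354), (494,316) and (532,308), with an uncertain black item at (670,343). Bottles are at (345,212) and (375,240). I'll zoom in for detail.

```bash
cat > h.py <<'E'
from station import *
import numpy as np, cv2
def K(c): return np.array([[c['fx'],0,c['cx']],[0,c['fy'],c['cy']],[0,0,1.]]), np.array([c['k1'],0,0,0,0.])
def p2w(c,px,z):
    k,d=K(c); px=np.asarray(px,float).reshape(-1,1,2)
    u=cv2.undistortPoints(px,k,d).reshape(-1,2)
    R=cv2.Rodrigues(c['rvec'])[0]; C=-R.T@c['tvec']
    r=np.c_[u,np.ones(len(u))]@R
    return C+r*((z-C[2])/r[:,2])[:,None]
def w2p(c,P):
    k,d=K(c); return cv2.projectPoints(np.asarray(P,float).reshape(-1,1,3),c['rvec'],c['tvec'],k,d)[0].reshape(-1,2)
def crop(c,x0,y0,x1,y1,s,f):
    cv2.imwrite(f,cv2.resize(c['color'][y0:y1,x0:x1],None,fx=s,fy=s,interpolation=cv2.INTER_CUBIC))
def blobs(c,z=0.0065,box=None):
    """dark elongated blobs -> centre, direction towards red band end"""
    im=c['color'].astype(int); m=(im.max(2)<75).astype(np.uint8)
    red=(im[:,:,2]>90)&(im[:,:,2]>im[:,:,1]*1.8)
    m=m|red.astype(np.uint8)
    n,l,s,_=cv2.connectedComponentsWithStats(m)
    out=[]
    for i in range(1,n):
        if not 60<s[i,4]<600: continue
        v,u=np.nonzero(l==i); W=p2w(c,np.c_[u,v],z)[:,:2]
        mu=W.mean(0); w,V=np.linalg.eigh(np.cov((W-mu).T)); a=V[:,1]; t=(W-mu)@a; n_=(W-mu)@V[:,0]
        if not .08<np.ptp(t)<.15: continue
        mid=mu+a*(t.max()+t.min())/2
        rr=red[v,u]
        if rr.any():
            if t[rr].mean()>(t.max()+t.min())/2: a=-a
        # a points from band end to the narrow end
        out.append((np.round(mid,4),round(np.degrees(np.arctan2(a[1],a[0])),1),round(np.ptp(t),3),round(np.ptp(n_),3),int(rr.sum()),(u.mean().round(),v.mean().round())))
    return out
E
python3 - <<'E'
from h import *
c=read_camera('top')
for b in blobs(c): print(b)
s=read_camera('side')
for b in blobs(s): print('s',b)
crop(c,150,180,310,250,5,'pics/t1.png'); crop(c,310,180,470,250,5,'pics/t2.png')
im=np.vstack([cv2.imread('pics/t1.png')[:300],cv2.imread('pics/t2.png')[:300]])
im=np.vstack([cv2.resize(c['color'][180:250,150:310],(686,300),interpolation=2),cv2.resize(c['color'][180:250,310:470],(686,300),interpolation=2)])
cv2.imwrite('pics/tt.png',im)
E
```

```text
(array([ 0.6384, -0.5814]), np.float64(98.1), np.float64(0.096), np.float64(0.009), 2, (np.float64(389.0), np.float64(164.0)))
(array([0.585 , 0.0198]), np.float64(171.7), np.float64(0.132), np.float64(0.088), 0, (np.float64(203.0), np.float64(186.0)))
(array([ 0.5089, -0.4654]), np.float64(-170.7), np.float64(0.101), np.float64(0.011), 2, (np.float64(354.0), np.float64(203.0)))
(array([ 0.4879, -0.3839]), np.float64(6.4), np.float64(0.1), np.float64(0.01), 3, (np.float64(329.0), np.float64(213.0)))
(array([ 0.4252, -0.7632]), np.float64(102.1), np.float64(0.127), np.float64(0.007), 0, (np.float64(448.0), np.float64(229.0)))
(array([0.4148, 0.0206]), np.float64(100.5), np.float64(0.098), np.float64(0.01), 2, (np.float64(204.0), np.float64(236.0)))
s (array([ 0.6759, -1.4175]), np.float64(103.9), np.float64(0.127), np.float64(0.065), 0, (np.float64(268.0), np.float64(22.0)))
s (array([ 0.5034, -0.4634]), np.float64(-170.2), np.float64(0.105), np.float64(0.017), 4, (np.float64(282.0), np.float64(142.0)))
s (array([ 0.7527, -0.3073]), np.float64(86.4), np.float64(0.098), np.float64(0.013), 0, (np.float64(192.0), np.float64(167.0)))
s (array([ 0.4896, -0.3819]), np.float64(7.7), np.float64(0.105), np.float64(0.015), 3, (np.float64(288.0), np.float64(159.0)))
s (array([ 0.6275, -0.0132]), np.float64(99.1), np.float64(0.131), np.float64(0.058), 0, (np.float64(210.0), np.float64(263.0)))
s (array([0.7164, 0.0355]), np.float64(105.8), np.float64(0.101), np.float64(0.063), 0, (np.float64(167.0), np.float64(269.0)))
s (array([0.4132, 0.0215]), np.float64(100.7), np.float64(0.111), np.float64(0.013), 11, (np.float64(304.0), np.float64(279.0)))
s (array([0.5796, 0.0708]), np.float64(179.9), np.float64(0.14), np.float64(0.01), 0, (np.float64(226.0), np.float64(288.0)))
s (array([0.4606, 0.1325]), np.float64(0.7), np.float64(0.107), np.float64(0.014), 12, (np.float64(280.0), np.float64(323.0)))
```

View pics/tt.png

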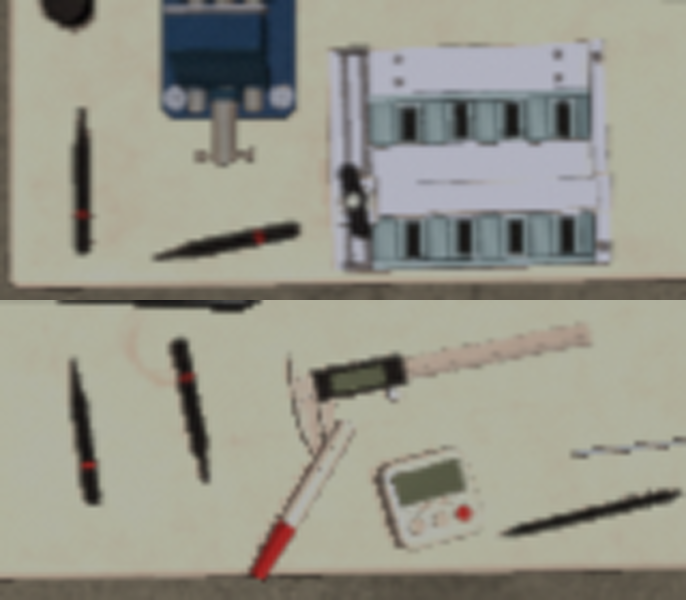

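Four red-banded electrodes: far-left upright, near-left lying crosswise, and two on the right, the second one reversed. The unbanded pen on the far right is not an electrode. The knob wing is along the rail, so it is tight, with the bar over the gap. Next, the rack pose.

```bash
python3 - <<'E'
from h import *
c=read_camera('top')
im=c['color'].astype(int); g=im.max(2)
def cent(u,v,r=4,rv=6):
    u=150+u/4.2875; v=180+v/4.2857; u0,v0=int(round(u)),int(round(v))
    w=np.clip(85-g[v0-rv:v0+rv+1,u0-r:u0+r+1],0,None).astype(float)
    yy,xx=np.mgrid[v0-rv:v0+rv+1,u0-r:u0+r+1]
    return (w*xx).sum()/w.sum(),(w*yy).sum()/w.sum()
F=[cent(u,120) for u in(408,461,512,562)];N=[cent(u,238) for u in(413,465,516,567)]
f=p2w(c,F,.012);n=p2w(c,N,.012);print(f[:,:2],n[:,:2])
d=f.mean(0)-n.mean(0);e=f[0]-f[3]
print('yaw',np.degrees(np.arctan2(d[1],d[0])),np.degrees(np.arctan2(-e[0],e[1])),np.hypot(*d[:2]),np.hypot(*e[:2]))
for nm,uv,z in(('plate',[(330,48),(600,40),(608,262),(338,270)],.004),('knob',[(353,200)],.068),('blocksfar',[(370,94),(590,96)],.022),('blocknear',[(372,268),(592,263)],.02)):
    uv=np.array(uv)/[4.2875,4.2857]+[150,180]; print(nm,p2w(c,uv,z)[:,:2])
kn=p2w(c,np.array([(345,168),(362,236)])/[4.2875,4.2857]+[150,180],.07);print(kn)
s=read_camera('side'); 
print(p2w(s,np.array([[443,345]])/1.5,.06))
crop(s,235,170,325,250,8,'pics/s2.png')
for b in blobs(s)+blobs(c): 
  if b[4]: print(b)
R=cv2.Rodrigues(c['rvec'])[0];print(-R.T@c['tvec'])
E
```

```text
[[ 0.50063153 -0.1145439 ]
 [ 0.50377052 -0.15321674]
 [ 0.50295607 -0.19117529]
 [ 0.50252429 -0.22944416]] [[ 0.41471936 -0.1165404 ]
 [ 0.41621622 -0.15467699]
 [ 0.41613308 -0.19276932]
 [ 0.41632428 -0.23087526]]
yaw 1.0717250400901712 0.9437487510867559 0.086637522043792 0.1149158502345946
plate [[ 0.5582236  -0.05666416]
 [ 0.56117461 -0.26007625]
 [ 0.39496473 -0.26250459]
 [ 0.39190478 -0.06122956]]
knob [[ 0.44364473 -0.07730085]]
blocksfar [[ 0.52190684 -0.08750664]
 [ 0.51797432 -0.25042981]]
blocknear [[ 0.39362248 -0.08753253]
 [ 0.39496866 -0.24948913]]
[[ 0.4664121  -0.0719627   0.07      ]
 [ 0.41810326 -0.08357536  0.07      ]]
[[ 0.44274907 -0.06805173  0.06      ]]
(array([ 0.5034, -0.4635]), np.float64(-170.1), np.float64(0.105), np.float64(0.017), 4, (np.float64(282.0), np.float64(142.0)))
(array([ 0.4896, -0.3819]), np.float64(7.7), np.float64(0.105), np.float64(0.015), 3, (np.float64(288.0), np.float64(159.0)))
(array([0.4132, 0.0215]), np.float64(100.7), np.float64(0.111), np.float64(0.013), 11, (np.float64(304.0), np.float64(279.0)))
(array([0.4606, 0.1325]), np.float64(0.7), np.float64(0.107), np.float64(0.014), 12, (np.float64(280.0), np.float64(323.0)))
(array([ 0.6384, -0.5814]), np.float64(98.1), np.float64(0.096), np.float64(0.009), 2, (np.float64(389.0), np.float64(164.0)))
(array([ 0.5089, -0.4654]), np.float64(-170.7), np.float64(0.101), np.float64(0.011), 2, (np.float64(354.0), np.float64(203.0)))
(array([ 0.4879, -0.3838]), np.float64(6.4), np.float64(0.1), np.float64(0.01), 3, (np.float64(329.0), np.float64(213.0)))
(array([0.4148, 0.0206]), np.float64(100.5), np.float64(0.098), np.float64(0.01), 2, (np.float64(204.0), np.float64(236.0)))
[ 0.44080219 -0.16208577  1.30728234]
```

View pics/s2.png

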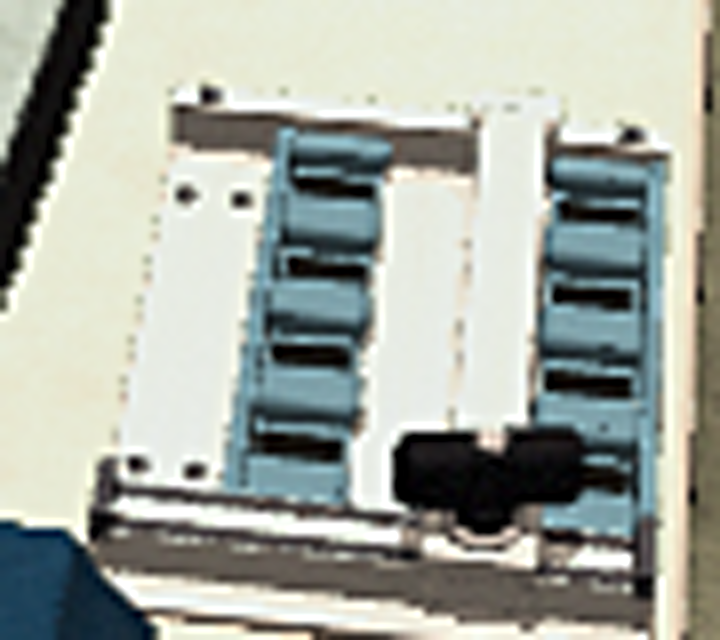

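Side view: knob wing at (487,468) of the crop, running along the rail with the bar beneath. The rack is about yaw 1.0°, and the channel middle line is at about (0.4593, -0.173). Next I'll triangulate the knob and plan.

```bash
cat >> h.py <<'E'
def tri(ct,pt,cs,ps):
    A=[];b=[]
    for c,p in((ct,pt),(cs,ps)):
        R=cv2.Rodrigues(c['rvec'])[0];C=-R.T@c['tvec'];d=p2w(c,[p],0)[0]-C;d/=np.linalg.norm(d)
        M=np.eye(3)-np.outer(d,d);A.append(M);b.append(M@C)
    x=np.linalg.lstsq(np.vstack(A),np.hstack(b),rcond=None);return x[0],x[1]
def go(x=None,y=None,z=None,a=None):
    """remaining world move, in tool units (rows of 20 mm / 4 deg); a = wanted yaw of tool x, deg"""
    from scipy.spatial.transform import Rotation as Ro
    o=get_obs();p=o['eef_pos'];w,i,j,k=o['tool_rot'];R=Ro.from_quat([i,j,k,w]).as_matrix()
    al=np.degrees(np.arctan2(R[1,0],R[0,0]))
    t=np.array([p[n] if v is None else v for n,v in enumerate((x,y,z))])
    print('t',round(o['t'],1),'pos',p.round(4),'alpha',al.round(1),'tilt',np.round(R[:2,2],3),'F',np.round(o['contact_force'],1),'w',round(o['gripper_width'],3),'gf',np.round(o['grasp_force'],1),'q7',o['q'][6].round(2))
    print(' tool units',(R.T@(t-p)/.02).round(2),'rz', None if a is None else round((((al-a+180)%360)-180)/4,2))
E
python3 - <<'E'
from h import *
c=read_camera('top');s=read_camera('side')
print(tri(c,(232.3,226.7),s,(296.3,225)))
im=c['color'].max(2);m=im[214:242,226:240]<70
v,u=np.nonzero(m);W=p2w(c,np.c_[u+226,v+214],.068)[:,:2];mu=W.mean(0);w,V=np.linalg.eigh(np.cov((W-mu).T))
print(mu,np.degrees(np.arctan2(V[1,1],V[0,1])),w**.5*3.46)
for r in (im[212:244,225:242]<70).astype(int): print(''.join('.#'[i] for i in r))
go(.42,.3,.2); go(.4436,-.076,.2,10)
E
```

```text
(array([ 0.44266125, -0.07711852,  0.06697662]), array([1.5714118e-06]))
[ 0.44187319 -0.07839067] -168.35927123998255 [0.01297317 0.05654764]
.................
.................
.................
.................
.................
.................
.................
.....###.........
.....####........
.....####........
.....####........
.....####........
.....####........
.........#.......
.........#.......
.........#.......
........##.......
......####.......
.......###.......
.......####......
......#####......
.......#####.....
.......#####.....
..........##.....
.................
.................
.................
.................
.................
.................
.................
.................
t 0.4 pos [0.1708 0.653  0.2076] alpha 165.3 tilt [-0. -0.] F [ 1.1 -0.6 -0.5] w 0.998 gf 0.0 q7 -0.08
 tool units [-16.52 -13.92   0.38] rz None
t 0.4 pos [0.1708 0.653  0.2076] alpha 165.3 tilt [-0. -0.] F [ 1.1 -0.6 -0.5] w 0.998 gf 0.0 q7 -0.08
 tool units [-22.42 -31.81   0.39] rz 38.84
```

Call:
jog_arm --moves '[-0.69,-0.58,0,0,0,0,0.5,-0.69,-0.58,0,0,0,0,0.5,-0.69,-0.58,0,0,0,0,0.5,-0.69,-0.58,0,0,0,0,0.5,-0.69,-0.58,0,0,0,0,0.5,-0.69,-0.58,0,0,0,0,0.5,-0.69,-0.58,0,0,0,0,0.5,-0.69,-0.58,0,0,0,0,0.5]'

```text
t: 1.07
eef_pos: [0.2548, 0.5342, 0.2079]
tool_rot: [0.0, 0.128, 0.992, 0.0]
contact_force: [0.4, -0.0, 0.1]
gripper_width: 0.503
grasp_force: 0.0
```

Call:
jog_arm --moves '[-0.69,-0.58,0,0,0,0,0.5,-0.69,-0.58,0,0,0,0,0.5,-0.69,-0.58,0,0,0,0,0.5,-0.69,-0.58,0,0,0,0,0.5,-0.69,-0.58,0,0,0,0,0.5,-0.69,-0.58,0,0,0,0,0.5,-0.69,-0.58,0,0,0,0,0.5,-0.69,-0.58,0,0,0,0,0.5]'

```text
t: 1.73
eef_pos: [0.3381, 0.4164, 0.2079]
tool_rot: [0.0, 0.128, 0.992, 0.0]
contact_force: [0.5, -0.5, -0.2]
gripper_width: 0.502
grasp_force: 0.0
```

Call:
jog_arm --moves '[-0.69,-0.58,0,0,0,0,0.5,-0.69,-0.58,0,0,0,0,0.5,-0.69,-0.58,0,0,0,0,0.5,-0.69,-0.58,0,0,0,0,0.5,-0.69,-0.58,0,0,0,0,0.5,-0.69,-0.58,0,0,0,0,0.5,-0.69,-0.58,0,0,0,0,0.5,-0.69,-0.58,0,0,0,0,0.5]'

```text
t: 2.4
eef_pos: [0.4213, 0.2987, 0.2079]
tool_rot: [0.0, 0.128, 0.992, 0.0]
contact_force: [0.1, 0.4, 0.9]
gripper_width: 0.504
grasp_force: 0.0
```

Call:
jog_arm --moves '[-0.25,-0.75,0,0,0,0,0.5,-0.25,-0.75,0,0,0,0,0.5,-0.25,-0.75,0,0,0,0,0.5,-0.25,-0.75,0,0,0,0,0.5,-0.25,-0.75,0,0,0,0,0.5,-0.25,-0.75,0,0,0,0,0.5,-0.25,-0.75,0,0,0,0,0.5,-0.25,-0.75,0,0,0,0,0.5]'

```text
t: 3.07
eef_pos: [0.4282, 0.1724, 0.2078]
tool_rot: [-0.0, 0.127, 0.992, 0.0]
contact_force: [-0.0, -0.1, 0.2]
gripper_width: 0.504
grasp_force: 0.0
```

Call:
jog_arm --moves '[-0.25,-0.75,0,0,0,0,0.5,-0.25,-0.75,0,0,0,0,0.5,-0.25,-0.75,0,0,0,0,0.5,-0.25,-0.75,0,0,0,0,0.5,-0.25,-0.75,0,0,0,0,0.5,-0.25,-0.75,0,0,0,0,0.5,-0.25,-0.75,0,0,0,0,0.5,-0.25,-0.75,0,0,0,0,0.5]'

```text
t: 3.73
eef_pos: [0.4364, 0.0465, 0.2077]
tool_rot: [-0.0, 0.127, 0.992, 0.0]
contact_force: [-0.2, 0.2, -1.0]
gripper_width: 0.498
grasp_force: 0.0
```

Call:
jog_arm --moves '[-0.25,-0.75,0,0,0,0,0.5,-0.25,-0.75,0,0,0,0,0.5,-0.25,-0.75,0,0,0,0,0.5,-0.25,-0.75,0,0,0,0,0.5,-0.25,-0.75,0,0,0,0,0.5,-0.25,-0.75,0,0,0,0,0.5,-0.25,-0.75,0,0,0,0,0.5,-0.25,-0.75,0,0,0,0,0.5]'

```text
t: 4.4
eef_pos: [0.4447, -0.0794, 0.2077]
tool_rot: [-0.0, 0.127, 0.992, 0.0]
contact_force: [0.0, 0.4, 0.2]
gripper_width: 0.5
grasp_force: 0.0
```

Call:
jog_arm --moves '[0,0,0,0,0,1,0.5,0,0,0,0,0,1,0.5,0,0,0,0,0,1,0.5,0,0,0,0,0,1,0.5,0,0,0,0,0,1,0.5,0,0,0,0,0,1,0.5,0,0,0,0,0,1,0.5,0,0,0,0,0,1,0.5]'

```text
t: 5.07
eef_pos: [0.4447, -0.0787, 0.2077]
tool_rot: [-0.0, 0.397, 0.918, 0.0]
contact_force: [0.2, 0.4, -0.1]
gripper_width: 0.504
grasp_force: 0.0
```

Call:
jog_arm --moves '[0,0,0,0,0,1,0.5,0,0,0,0,0,1,0.5,0,0,0,0,0,1,0.5,0,0,0,0,0,1,0.5,0,0,0,0,0,1,0.5,0,0,0,0,0,1,0.5,0,0,0,0,0,1,0.5,0,0,0,0,0,1,0.5]'

```text
t: 5.73
eef_pos: [0.4447, -0.0786, 0.2076]
tool_rot: [-0.0, 0.635, 0.773, 0.0]
contact_force: [-0.4, 0.2, -0.6]
gripper_width: 0.499
grasp_force: 0.0
```

Call:
jog_arm --moves '[0,0,0,0,0,1,0.5,0,0,0,0,0,1,0.5,0,0,0,0,0,1,0.5,0,0,0,0,0,1,0.5,0,0,0,0,0,1,0.5,0,0,0,0,0,1,0.5,0,0,0,0,0,1,0.5,0,0,0,0,0,1,0.5]'

```text
t: 6.4
eef_pos: [0.4447, -0.0786, 0.2076]
tool_rot: [-0.001, 0.823, 0.568, 0.0]
contact_force: [-0.0, 0.1, 0.6]
gripper_width: 0.502
grasp_force: 0.0
```

Call:
jog_arm --moves '[0,0,0,0,0,1,0.5,0,0,0,0,0,1,0.5,0,0,0,0,0,1,0.5,0,0,0,0,0,1,0.5,0,0,0,0,0,1,0.5,0,0,0,0,0,1,0.5,0,0,0,0,0,1,0.5,0,0,0,0,0,1,0.5]'

```text
t: 7.07
eef_pos: [0.4447, -0.0786, 0.2076]
tool_rot: [-0.001, 0.948, 0.319, -0.0]
contact_force: [0.7, 0.5, 0.1]
gripper_width: 0.503
grasp_force: 0.0
```

```bash
python3 -c "
from h import *
go(.4427,-.077,.085,11.6)"
```

```text
t 7.1 pos [ 0.4447 -0.0786  0.2076] alpha 37.2 tilt [-0.     0.001] F [0.7 0.5 0.1] w 0.503 gf 0.0 q7 -0.78
 tool units [-0.03 -0.12  6.13] rz 6.39
```

Call:
jog_arm --moves '[-0.03,-0.12,0.5,0,0,0.8,0.5,0,0,0.5,0,0,0.8,0.5,0,0,0.5,0,0,0.8,0.5,0,0,0.5,0,0,0.8,0.5,0,0,0.5,0,0,0.8,0.5,0,0,0.5,0,0,0.8,0.5,0,0,0.5,0,0,0.8,0.5,0,0,0.5,0,0,0.8,0.5]'

```text
t: 7.73
eef_pos: [0.4429, -0.077, 0.1273]
tool_rot: [-0.001, 0.995, 0.101, -0.0]
contact_force: [0.0, 0.2, -0.2]
gripper_width: 0.5
grasp_force: 0.0
```

Call:
jog_arm --moves '[0,0,0.6,0,0,0,0.5,0,0,0.6,0,0,0,0.5,0,0,0.6,0,0,0,0.5,0,0,0.6,0,0,0,0.5,0,0,0.6,0,0,0,0.5,0,0,0.6,0,0,0,0.5,0,0,0.6,0,0,0,0.5,0,0,0,0,0,0,0.5]'

```text
t: 8.4
eef_pos: [0.4417, -0.0769, 0.0424]
tool_rot: [-0.0, 0.995, 0.103, -0.002]
contact_force: [-0.3, -0.0, 0.3]
gripper_width: 0.497
grasp_force: 0.0
```

Call:
jog_arm --moves '[0,0,0,0,0,0,0,0,0,0,0,0,0,0,0,0,0,0,0,0,0,0,0,0,0,0,0,0,0,0,0,0,0,0,0,0,0,0,0,0,0,0,0,0,0,0,0,0,0,0,0,0,0,0,0,0]' --grip_force 60

```text
t: 9.07
eef_pos: [0.4438, -0.0764, 0.0447]
tool_rot: [-0.001, 0.995, 0.103, 0.0]
contact_force: [-1.3, 3.1, 4.6]
gripper_width: 0.121
grasp_force: 58.7
```

```bash
python3 -c "
from h import *
go(.4427,-.077,.044,91)"
```

```text
t 9.1 pos [ 0.4438 -0.0764  0.0447] alpha 11.8 tilt [0.    0.002] F [-1.3  3.1  4.6] w 0.121 gf 58.7 q7 -0.9
 tool units [-0.06  0.02  0.03] rz -19.81
```

Call:
jog_arm --moves '[0,0,-0.05,0,0,-0.83,0,0,0,0,0,0,-0.83,0,0,0,0,0,0,-0.83,0,0,0,0,0,0,-0.83,0,0,0,0,0,0,-0.83,0,0,0,0,0,0,-0.83,0,0,0,0,0,0,-0.83,0,0,0,0,0,0,-0.83,0]'

```text
t: 9.73
eef_pos: [0.4436, -0.0764, 0.0449]
tool_rot: [-0.0, 0.944, 0.33, 0.0]
contact_force: [1.5, 1.8, -8.3]
gripper_width: 0.119
grasp_force: 59.5
```

Call:
jog_arm --moves '[0,0,0,0,0,-0.83,0,0,0,0,0,0,-0.83,0,0,0,0,0,0,-0.83,0,0,0,0,0,0,-0.83,0,0,0,0,0,0,-0.83,0,0,0,0,0,0,-0.83,0,0,0,0,0,0,-0.83,0,0,0,0,0,0,-0.83,0]'

```text
t: 10.4
eef_pos: [0.4436, -0.0763, 0.0449]
tool_rot: [-0.0, 0.843, 0.538, 0.0]
contact_force: [1.4, 3.2, -7.5]
gripper_width: 0.122
grasp_force: 58.5
```

Call:
jog_arm --moves '[0,0,0,0,0,-0.83,0,0,0,0,0,0,-0.83,0,0,0,0,0,0,-0.83,0,0,0,0,0,0,-0.83,0,0,0,0,0,0,-0.83,0,0,0,0,0,0,-0.83,0,0,0,0,0,0,-0.83,0,0,0,0,0,0,0,0]'

```text
t: 11.07
eef_pos: [0.4435, -0.0763, 0.0449]
tool_rot: [-0.0, 0.718, 0.696, 0.0]
contact_force: [0.9, 3.3, -7.1]
gripper_width: 0.121
grasp_force: 58.5
```

```bash
python3 -c "
from h import *
print(get_obs()['torque'])
go(.537,-.0755,None,91)"
```

```text
[ 0.84096799 -0.21197906 -0.06793254]
t 11.1 pos [ 0.4435 -0.0763  0.0449] alpha 88.2 tilt [-0.     0.001] F [ 0.9  3.3 -7.1] w 0.121 gf 58.5 q7 0.16
 tool units [ 0.19  4.67 -0.  ] rz -0.69
```

Call:
jog_arm --moves '[0.02,0.56,0,0,0,-0.07,0,0.02,0.56,0,0,0,-0.07,0,0.02,0.56,0,0,0,-0.07,0,0.02,0.56,0,0,0,-0.07,0,0.02,0.56,0,0,0,-0.07,0,0.02,0.56,0,0,0,-0.07,0,0.02,0.56,0,0,0,-0.07,0,0.02,0.56,0,0,0,-0.07,0]'

```text
t: 11.73
eef_pos: [0.5327, -0.0749, 0.0448]
tool_rot: [-0.001, 0.706, 0.709, -0.001]
contact_force: [-2.4, 1.2, -1.6]
gripper_width: 0.122
grasp_force: 60.1
```

Call:
jog_arm --moves '[0,0.05,0,0,0,0,0,0,0.05,0,0,0,0,0,0,0.05,0,0,0,0,0,0,0.05,0,0,0,0,0,0,0.05,0,0,0,0,0,0,0.05,0,0,0,0,0,0,0,0,0,0,0,0,0,0,0,0,0,0,0]'

```text
t: 12.4
eef_pos: [0.5357, -0.0749, 0.0446]
tool_rot: [-0.003, 0.705, 0.709, -0.002]
contact_force: [-8.6, 4.4, 5.8]
gripper_width: 0.118
grasp_force: 61.6
```

```bash
python3 -c "
from h import *
go(.537,-.0755,None,91)"
```

```text
t 12.4 pos [ 0.5357 -0.0749  0.0446] alpha 90.3 tilt [-0.006  0.001] F [-8.6  4.4  5.8] w 0.118 gf 61.6 q7 0.19
 tool units [-0.03  0.06 -0.  ] rz -0.18
```

Call:
jog_arm --moves '[0,-0.12,0,0,0,0,0,0,0,0,0,0,0,0,0,0,0,0,0,0,0.5,0,0,0,0,0,0,0.5,0,0,0,0,0,0,0.5,0,0,0,0,0,0,0.5,0,0,-0.3,0,0,0,0.5,0,0,-0.4,0,0,0,0.5]'

```text
t: 13.07
eef_pos: [0.5368, -0.0757, 0.0589]
tool_rot: [-0.0, 0.705, 0.709, -0.0]
contact_force: [0.4, 0.0, 0.9]
gripper_width: 0.501
grasp_force: 0.0
```

Call:
jog_arm --moves '[0,0,-0.9,0,0,0,0.5,0,0,-0.9,0,0,0,0.5,0,0,-0.9,0,0,0,0.5,0,0,-0.9,0,0,0,0.5,0,0,-0.9,0,0,0,0.5,0,0,-0.9,0,0,0,0.5,0,0,-0.9,0,0,0,0.5,0,0,-0.9,0,0,0,0.5]'

```text
t: 13.73
eef_pos: [0.5371, -0.0757, 0.2047]
tool_rot: [0.0, 0.705, 0.709, 0.0]
contact_force: [0.7, 0.7, -0.0]
gripper_width: 0.503
grasp_force: 0.0
```

```bash
python3 - <<'E'
from h import *
c=read_camera('top');s=read_camera('side')
for n,k in(('t',c),('s',s)):
  for b in blobs(k):
    if b[4] : print(n,b[0],b[1],b[2],b[4])
go(.4606,.1325,.1,1)
im=np.hstack([cv2.resize(c['color'][170:250,150:390],(720,240),interpolation=2)]);im2=cv2.resize(s['color'][130:340,200:340],(220,330),interpolation=2)
o=np.zeros((570,720,3),np.uint8);o[:240]=im;o[240:,:220]=im2;cv2.imwrite('pics/c3.png',o)
E
```

```text
t [ 0.6387 -0.583 ] 97.9 0.093 2
t [ 0.5079 -0.4656] -170.5 0.099 2
t [ 0.4879 -0.3838] 6.4 0.1 3
s [0.7164 0.036 ] 101.2 0.097 26
s [0.4133 0.0215] 100.8 0.111 11
s [0.4606 0.1324] 0.5 0.107 12
t 13.8 pos [ 0.5393 -0.0759  0.2067] alpha 90.3 tilt [0.007 0.   ] F [0.8 0.5 0. ] w 0.497 gf 0.0 q7 0.12
 tool units [10.44 -3.91  5.31] rz 22.33
```

View pics/c3.png

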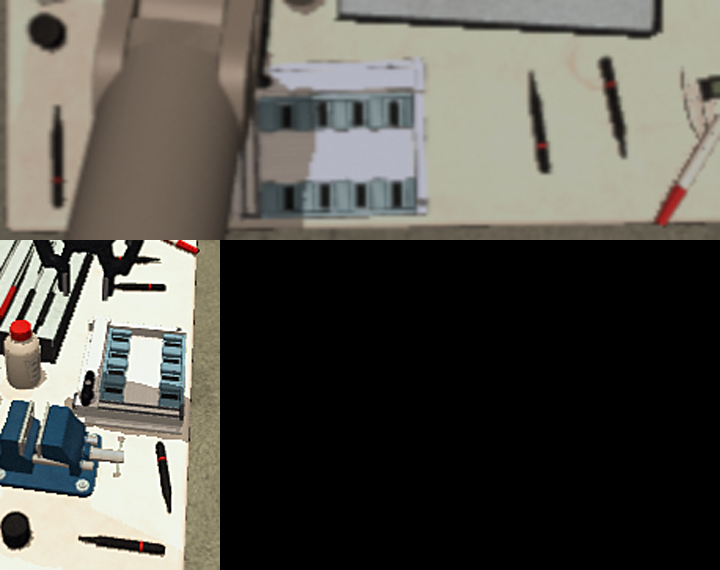

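Bar parked (knob in the side crop at (88,387)), wing now across the rail. Electrodes A and B at the left have not moved. I'll go to A.

Call:
jog_arm --moves '[0.65,-0.24,0,0,0,0,0.5,0.65,-0.24,0,0,0,0,0.5,0.65,-0.24,0,0,0,0,0.5,0.65,-0.24,0,0,0,0,0.5,0.65,-0.24,0,0,0,0,0.5,0.65,-0.24,0,0,0,0,0.5,0.65,-0.24,0,0,0,0,0.5,0.65,-0.24,0,0,0,0,0.5]'

```text
t: 14.5
eef_pos: [0.4974, 0.0288, 0.2026]
tool_rot: [-0.0, 0.705, 0.709, -0.0]
contact_force: [0.3, 0.2, 0.3]
gripper_width: 0.501
grasp_force: 0.0
```

Call:
jog_arm --moves '[0.65,-0.24,0,0,0,0,0.5,0.65,-0.24,0,0,0,0,0.5,0.65,-0.24,0,0,0,0,0.5,0.65,-0.24,0,0,0,0,0.5,0.65,-0.24,0,0,0,0,0.5,0.65,-0.24,0,0,0,0,0.5,0.65,-0.24,0,0,0,0,0.5,0.65,-0.24,0,0,0,0,0.5]'

```text
t: 15.17
eef_pos: [0.4585, 0.1325, 0.2026]
tool_rot: [0.0, 0.705, 0.709, -0.0]
contact_force: [-0.5, -0.0, -0.4]
gripper_width: 0.5
grasp_force: 0.0
```

Call:
jog_arm --moves '[0,0,0.2,0,0,0.93,0.5,0,0,0.2,0,0,0.93,0.5,0,0,0.2,0,0,0.93,0.5,0,0,0.2,0,0,0.93,0.5,0,0,0.2,0,0,0.93,0.5,0,0,0.2,0,0,0.93,0.5,0,0,0.2,0,0,0.93,0.5,0,0,0.2,0,0,0.93,0.5]'

```text
t: 15.83
eef_pos: [0.4588, 0.1318, 0.1705]
tool_rot: [0.0, 0.864, 0.503, -0.0]
contact_force: [0.4, -0.2, 0.3]
gripper_width: 0.5
grasp_force: 0.0
```

Call:
jog_arm --moves '[0,0,0.2,0,0,0.93,0.5,0,0,0.2,0,0,0.93,0.5,0,0,0.2,0,0,0.93,0.5,0,0,0.2,0,0,0.93,0.5,0,0,0.2,0,0,0.93,0.5,0,0,0.2,0,0,0.93,0.5,0,0,0.2,0,0,0.93,0.5,0,0,0.2,0,0,0.93,0.5]'

```text
t: 16.5
eef_pos: [0.4588, 0.1319, 0.1385]
tool_rot: [0.0, 0.964, 0.264, -0.0]
contact_force: [-0.8, 0.2, 0.2]
gripper_width: 0.5
grasp_force: 0.0
```

Call:
jog_arm --moves '[0,0,0.2,0,0,0.93,0.5,0,0,0.2,0,0,0.93,0.5,0,0,0.2,0,0,0.93,0.5,0,0,0.2,0,0,0.93,0.5,0,0,0.2,0,0,0.93,0.5,0,0,0.2,0,0,0.93,0.5,0,0,0.2,0,0,0.93,0.5,0,0,0.2,0,0,0.93,0.5]'

```text
t: 17.17
eef_pos: [0.4589, 0.1319, 0.1066]
tool_rot: [0.0, 1.0, 0.008, -0.0]
contact_force: [-0.2, 0.2, 0.8]
gripper_width: 0.499
grasp_force: 0.0
```

```bash
python3 - <<'E'
from h import *
s=read_camera('side')
for b in blobs(s):
    if b[4] : print(b[0],b[1],b[2],b[4])
go(.4606,.1325,.004,.6)
E
```

```text
[ 0.678  -0.2753] -87.4 0.139 153
[0.7173 0.0369] 103.9 0.097 57
[0.4606 0.1323] 0.8 0.107 11
t 17.2 pos [0.4584 0.1318 0.1059] alpha 0.7 tilt [-0.001 -0.001] F [-0.4 -0.5 -1.3] w 0.501 gf 0.0 q7 -1.81
 tool units [ 0.12 -0.04  5.09] rz 0.02
```

Call:
jog_arm --moves '[0.12,-0.04,0.7,0,0,0,0.5,0,0,0.7,0,0,0,0.5,0,0,0.7,0,0,0,0.5,0,0,0.7,0,0,0,0.5,0,0,0.7,0,0,0,0.5,0,0,0.7,0,0,0,0.5,0,0,0.6,0,0,0,0.5,0,0,0.3,0,0,0,0.5]'

```text
t: 17.88
eef_pos: [0.4606, 0.1326, 0.0036]
tool_rot: [0.0, 1.0, 0.01, -0.001]
contact_force: [-0.2, -0.1, 0.1]
gripper_width: 0.503
grasp_force: 0.0
```

Call:
jog_arm --moves '[0,0,0,0,0,0,0.5,0,0,0,0,0,0,0,0,0,0,0,0,0,0,0,0,0,0,0,0,0,0,0,0,0,0,0,0,0,0,0,0,0,0,0,0,0,0,0,0,0,0,0,0,0,0,0,0,0]' --grip_force 60

```text
t: 18.55
eef_pos: [0.4615, 0.1331, 0.005]
tool_rot: [-0.0, 1.0, 0.009, 0.0]
contact_force: [-0.4, 0.7, 0.1]
gripper_width: 0.001
grasp_force: 0.0
```

Call:
jog_arm --moves '[0,0,-0.3,0,0,0,0,0,0,-0.6,0,0,0,0,0,0,-0.8,0,0,0,0,0,0,-0.8,0,0,0,0,0,0,-0.8,0,0,0,0,0,0,-0.8,0,0,0,0,0,0,-0.8,0,0,0,0,0,0,-0.8,0,0,0,0]'

```text
t: 19.22
eef_pos: [0.4613, 0.1328, 0.12]
tool_rot: [-0.0, 1.0, 0.009, 0.0]
contact_force: [0.6, 0.1, -0.4]
gripper_width: 0.0
grasp_force: 0.0
```

```bash
python3 - <<'E'
from h import *
s=read_camera('side')
for b in blobs(s): 
    if b[4] : print(b[0],b[1],b[2],b[4])
go(.4583,-.1159,.12,1)
c=read_camera('top')
for b in blobs(c): 
    if b[4] : print('t',b[0],b[1],b[2],b[4])
E
```

```text
[0.7173 0.0366] 103.1 0.097 63
[0.4133 0.0215] 100.7 0.111 11
[0.4606 0.1323] 0.8 0.107 11
t 19.3 pos [0.4631 0.1334 0.1226] alpha 1.0 tilt [0.004 0.002] F [0.3 0.1 2.4] w 0.002 gf 0.0 q7 -1.81
 tool units [-0.46 12.46  0.1 ] rz 0.01
t [ 0.6387 -0.583 ] 97.9 0.093 2
t [ 0.4879 -0.3838] 6.4 0.1 3
t [0.4141 0.024 ] 100.8 0.105 2
```

The fingers shut on nothing, so I need to see why.

```bash
python3 - <<'E'
from h import *
c=read_camera('top');s=read_camera('side')
o=np.zeros((600,800,3),np.uint8)
o[:300,:800]=cv2.resize(c['color'][165:255,150:390],(800,300),interpolation=2)
o[300:,:400]=cv2.resize(s['color'][220:340,200:360],(400,300),interpolation=2)
o[300:,400:]=cv2.resize(s['color'][90:210,200:360],(400,300),interpolation=2)
cv2.imwrite('pics/c4.png',o)
for x0 in(.4606,):
  print(w2p(s,[[x0,.1325,.0065],get_obs()['eef_pos']]),w2p(c,[[x0,.1325,.0065],get_obs()['eef_pos']]))
E
```

```text
[[276.77988574 323.09095656]
 [278.9834367  291.72686953]] [[168.30898273 222.31009539]
 [159.44490745 221.55466382]]
```

View pics/c4.png

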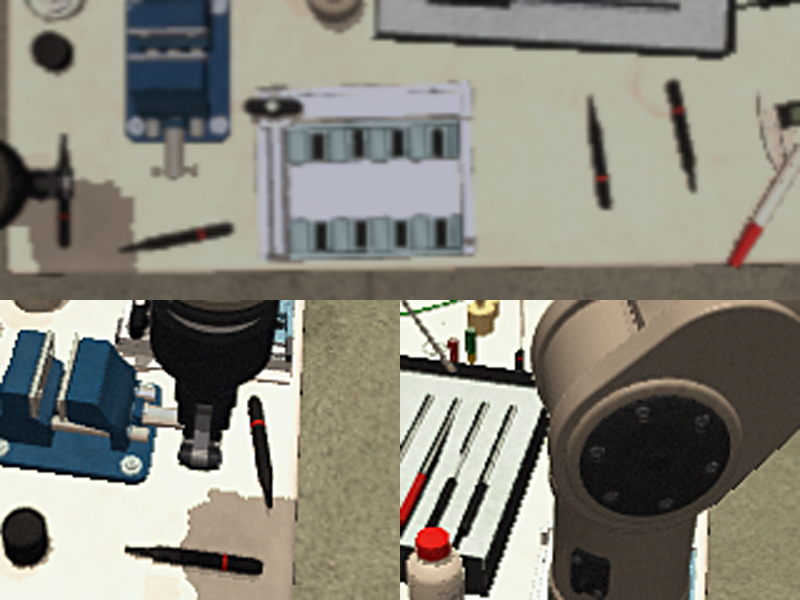

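The images put the fingertips somewhat right of the reported TCP. Triangulating them.

```bash
python3 - <<'E'
from h import *
c=read_camera('top');s=read_camera('side')
print(tri(c,(170,219),s,(280,285.5)), tri(c,(170,219),s,(280,287)),get_obs()['eef_pos'])
print(tri(c,(169,222),s,(276.8,323)))
o=np.zeros((600,800,3),np.uint8)
o[:,:400]=cv2.resize(c['color'][195:255,150:190],(400,600),interpolation=2)
o[:,400:]=cv2.resize(s['color'][255:345,250:310],(400,600),interpolation=2)
cv2.imwrite('pics/c5.png',o)
E
```

```text
(array([0.46516437, 0.10658427, 0.0987214 ]), array([2.91683998e-05])) (array([0.46507509, 0.10740319, 0.09504991]), array([3.19007541e-05])) [0.46073592 0.13276867 0.1181716 ]
(array([0.46111283, 0.13086978, 0.00385252]), array([4.84056268e-07]))
```

View pics/c5.png

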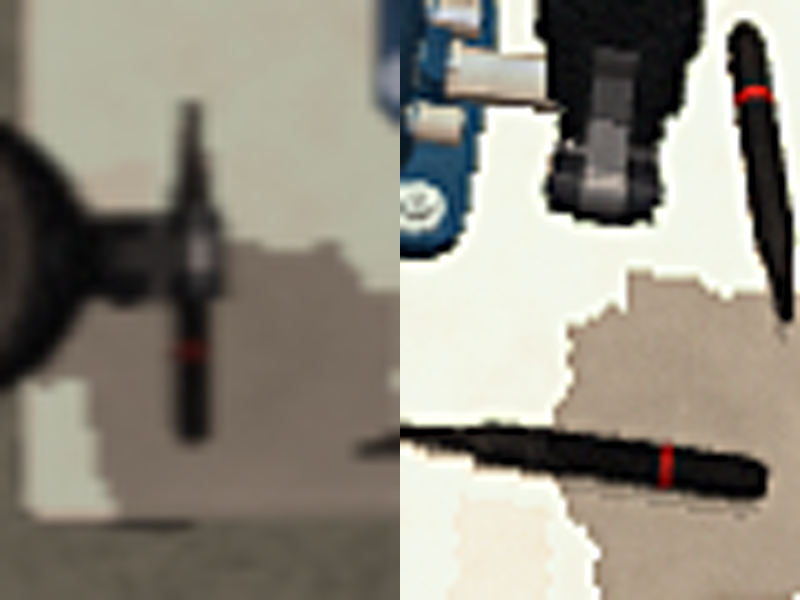

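```bash
python3 - <<'E'
from h import *
c=read_camera('top');s=read_camera('side')
for k in(c,s):
  R=cv2.Rodrigues(k['rvec'])[0];print(-R.T@k['tvec'])
print('c3 side',w2p(s,[[.5371,-.0757,.2047],[.558,-.0757,.2047],[.516,-.0757,.2047]]))
p=np.array([.4613,.1328,.118])
for dz in(0,.019,.05,.1,.15,.2): print(dz,w2p(c,[p+[0,0,dz]]).round(1),w2p(s,[p+[0,0,dz]]).round(1))
E
```

```text
[ 0.44080219 -0.16208577  1.30728234]
[0.44957285 0.53002849 0.74360616]
c3 side [[254.82957813 175.24559544]
 [244.75782326 174.19750163]
 [265.05738832 176.30908644]]
0 [[159.6 221.6]] [[279.1 291.9]]
0.019 [[158.  221.5]] [[279.6 285.9]]
0.05 [[155.3 221.4]] [[280.4 275.7]]
0.1 [[150.5 221.1]] [[282.  257.8]]
0.15 [[145.2 220.8]] [[283.7 238. ]]
0.2 [[139.5 220.5]] [[285.6 215.8]]
```

Call:
jog_arm --moves '[0,-0.9,0.6,0,0,0,0,0,-0.9,0.8,0,0,0,0,0,0,0.9,0,0,0,0,0,0,0.9,0,0,0,0,0,0,0.9,0,0,0,0,0,0,0.9,0,0,0,0,0,0,0.6,0,0,0,0,0,0,0,0,0,0,0]'

```text
t: 20.28
eef_pos: [0.4586, 0.1679, 0.0041]
tool_rot: [0.001, 1.0, 0.009, -0.002]
contact_force: [-0.2, 0.2, -0.0]
gripper_width: -0.004
grasp_force: 0.0
```

Call:
jog_arm --moves '[0,0,0.1,0,0,0,0,0,0,0,0,0,0,0,0,0,0.1,0,0,0,0,0,0,0,0,0,0,0,0,0,0,0,0,0,0,0,0,0,0,0,0,0,0,0,0,0,0,0,0,0,0,0,0,0,0,0]'

```text
t: 20.95
eef_pos: [0.4608, 0.1691, 0.003]
tool_rot: [-0.0, 1.0, 0.009, 0.0]
contact_force: [0.1, -0.1, -0.6]
gripper_width: 0.002
grasp_force: 0.0
```

```bash
python3 - <<'E'
from h import *
go(.4606,.1323,.0)
go()
c=read_camera('top');s=read_camera('side')
p=get_obs()['eef_pos'];print(w2p(c,[p]),w2p(s,[p]))
o=np.zeros((600,800,3),np.uint8)
o[:,:400]=cv2.resize(c['color'][195:255,140:180],(400,600),interpolation=2)
o[:,400:]=cv2.resize(s['color'][265:355,250:310],(400,600),interpolation=2)
cv2.imwrite('pics/c6.png',o)
E
```

```text
t 20.9 pos [0.4608 0.1691 0.003 ] alpha 1.1 tilt [0. 0.] F [ 0.1 -0.1 -0.6] w 0.002 gf 0.0 q7 -1.78
 tool units [-0.05  1.84  0.15] rz None
t 20.9 pos [0.4608 0.1691 0.003 ] alpha 1.1 tilt [0. 0.] F [ 0.1 -0.1 -0.6] w 0.002 gf 0.0 q7 -1.78
 tool units [0. 0. 0.] rz None
[[157.27505413 222.4272578 ]] [[274.56490491 341.72124264]]
```

View pics/c6.png

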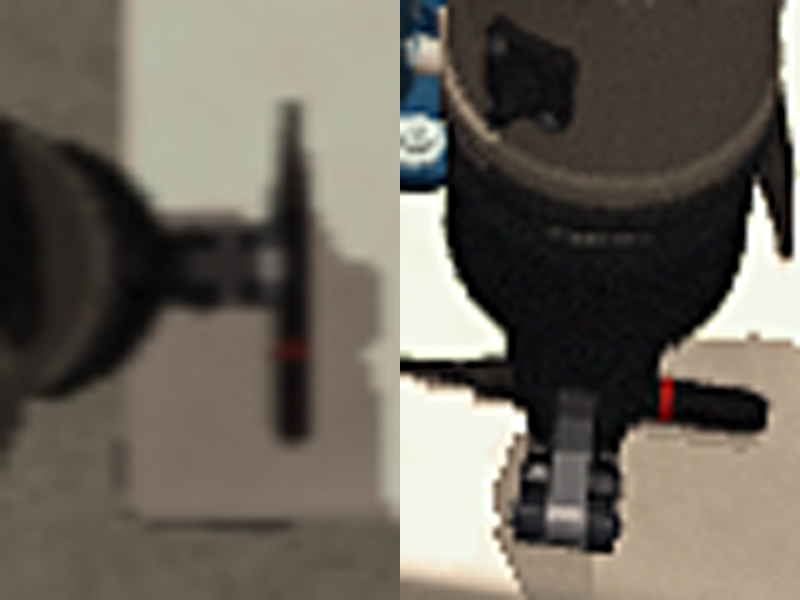

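The visible dark/grey parts are the outer knuckles, so the reported TCP is plausible laterally. I'll probe the bench height with the shut fingers.

Call:
jog_arm --moves '[0,0,0.15,0,0,0,0,0,0,0,0,0,0,0,0,0,0,0,0,0,0,0,0,0,0,0,0,0,0,0,0,0,0,0,0,0,0,0,0,0,0,0,0,0,0,0,0,0,0,0,0,0,0,0,0,0]'

```text
t: 21.72
eef_pos: [0.4608, 0.169, -0.0002]
tool_rot: [-0.0, 1.0, 0.009, 0.0]
contact_force: [-0.4, 0.3, 0.2]
gripper_width: -0.005
grasp_force: 0.0
```

Call:
jog_arm --moves '[0,0,0.1,0,0,0,0,0,0,0,0,0,0,0,0,0,0,0,0,0,0,0,0,0,0,0,0,0,0,0,0,0,0,0,0,0,0,0,0,0,0,0,0,0,0,0,0,0,0,0,0,0,0,0,0,0]'

```text
t: 22.38
eef_pos: [0.4607, 0.169, -0.0022]
tool_rot: [-0.0, 1.0, 0.009, 0.0]
contact_force: [0.4, -1.1, 0.3]
gripper_width: 0.001
grasp_force: 0.0
```

```bash
python3 - <<'E'
from h import *
go();go()
E
```

```text
t 22.4 pos [ 0.4607  0.169  -0.0022] alpha 1.1 tilt [0. 0.] F [ 0.4 -1.1  0.3] w 0.001 gf 0.0 q7 -1.78
 tool units [0. 0. 0.] rz None
t 22.4 pos [ 0.4607  0.169  -0.0022] alpha 1.1 tilt [0. 0.] F [ 0.4 -1.1  0.3] w 0.001 gf 0.0 q7 -1.78
 tool units [0. 0. 0.] rz None
```

Call:
jog_arm --moves '[0,0,0.1,0,0,0,0,0,0,0,0,0,0,0,0,0,0.1,0,0,0,0,0,0,0,0,0,0,0,0,0,0,0,0,0,0,0,0,0,0,0,0,0,0,0,0,0,0,0,0,0,0,0,0,0,0,0]'

```text
t: 23.05
eef_pos: [0.4608, 0.169, -0.0062]
tool_rot: [-0.0, 1.0, 0.009, 0.0]
contact_force: [-0.3, -0.1, -0.0]
gripper_width: -0.001
grasp_force: 0.0
```

Call:
jog_arm --moves '[0,0,0.1,0,0,0,0,0,0,0,0,0,0,0,0,0,0,0,0,0,0,0,0,0,0,0,0,0,0,0,0,0,0,0,0,0,0,0,0,0,0,0,0,0,0,0,0,0,0,0,0,0,0,0,0,0]'

```text
t: 23.72
eef_pos: [0.4607, 0.169, -0.0082]
tool_rot: [-0.0, 1.0, 0.009, 0.0]
contact_force: [0.3, -0.8, -0.1]
gripper_width: -0.001
grasp_force: 0.0
```

Call:
jog_arm --moves '[0,0,0.1,0,0,0,0,0,0,0,0,0,0,0,0,0,0,0,0,0,0,0,0,0,0,0,0,0,0,0,0,0,0,0,0,0,0,0,0,0,0,0,0,0,0,0,0,0,0,0,0,0,0,0,0,0]'

```text
t: 24.38
eef_pos: [0.4607, 0.169, -0.0102]
tool_rot: [-0.0, 1.0, 0.009, 0.0]
contact_force: [-1.4, 0.7, 0.4]
gripper_width: -0.0
grasp_force: 0.0
```

Call:
jog_arm --moves '[0,0,0.1,0,0,0,0,0,0,0,0,0,0,0,0,0,0,0,0,0,0,0,0,0,0,0,0,0,0,0,0,0,0,0,0,0,0,0,0,0,0,0,0,0,0,0,0,0,0,0,0,0,0,0,0,0]'

```text
t: 25.05
eef_pos: [0.4608, 0.169, -0.0122]
tool_rot: [-0.0, 1.0, 0.009, 0.0]
contact_force: [0.1, 0.5, 0.2]
gripper_width: 0.001
grasp_force: 0.0
```

No contact even at -12 mm, which is suspicious. I'll lift and turn 90° so the side camera sees both fingers.

Call:
jog_arm --moves '[0,0,-0.8,0,0,0,0,0,0,-0.8,0,0,0,0,0,0,-0.8,0,0,0,0,0,0,-0.8,0,0,0,0,0,0,-0.8,0,0,0,0,0,0,-0.8,0,0,0,0,0,0,-0.6,0,0,0,0,0,0,0,0,0,0,0]'

```text
t: 25.72
eef_pos: [0.4622, 0.1696, 0.0979]
tool_rot: [-0.001, 1.0, 0.009, 0.002]
contact_force: [0.0, -0.3, -0.1]
gripper_width: 0.003
grasp_force: 0.0
```

Call:
jog_arm --moves '[0,0,0,0,0,-1,0,0,0,0,0,0,-1,0,0,0,0,0,0,-1,0,0,0,0,0,0,-1,0,0,0,0,0,0,-1,0,0,0,0,0,0,-1,0,0,0,0,0,0,-1,0,0,0,0,0,0,-1,0]'

```text
t: 26.38
eef_pos: [0.4602, 0.1688, 0.0949]
tool_rot: [0.0, 0.958, 0.286, -0.001]
contact_force: [0.7, 0.4, 0.4]
gripper_width: 0.001
grasp_force: 0.0
```

Call:
jog_arm --moves '[0,0,0,0,0,-1,0,0,0,0,0,0,-1,0,0,0,0,0,0,-1,0,0,0,0,0,0,-1,0,0,0,0,0,0,-1,0,0,0,0,0,0,-1,0,0,0,0,0,0,-1,0,0,0,0,0,0,-1,0]'

```text
t: 27.05
eef_pos: [0.4602, 0.1688, 0.0949]
tool_rot: [-0.0, 0.842, 0.539, -0.001]
contact_force: [0.2, -0.3, 0.7]
gripper_width: -0.004
grasp_force: 0.0
```

Call:
jog_arm --moves '[0,0,0,0,0,-1,0,0,0,0,0,0,-1,0,0,0,0,0,0,-1,0,0,0,0,0,0,-1,0,0,0,0,0,0,-1,0,0,0,0,0,0,-1,0,0,0,0,0,0,0,0,0,0,0,0,0,0,0]'

```text
t: 27.72
eef_pos: [0.4603, 0.1688, 0.0951]
tool_rot: [-0.0, 0.714, 0.701, -0.0]
contact_force: [0.3, -0.6, 0.7]
gripper_width: -0.002
grasp_force: 0.0
```

```bash
python3 - <<'E'
from h import *
go(.4606,.1323,.0)
c=read_camera('top');s=read_camera('side')
p=get_obs()['eef_pos'];print(w2p(c,[p]),w2p(s,[p,p+[.02,0,0]]))
o=np.zeros((600,800,3),np.uint8)
o[:,:400]=cv2.resize(c['color'][195:255,140:180],(400,600),interpolation=2)
o[:,400:]=cv2.resize(s['color'][235:355,240:320],(400,600),interpolation=2)
cv2.imwrite('pics/c7.png',o)
E
```

```text
t 27.7 pos [0.4603 0.1688 0.0951] alpha 88.9 tilt [-0.001 -0.   ] F [ 0.3 -0.6  0.7] w -0.002 gf 0.0 q7 -0.49
 tool units [-1.82  0.05  4.76] rz None
[[149.52387478 222.1505624 ]] [[276.79170608 316.88386426]
 [265.53009297 315.23702618]]
```

View pics/c7.png

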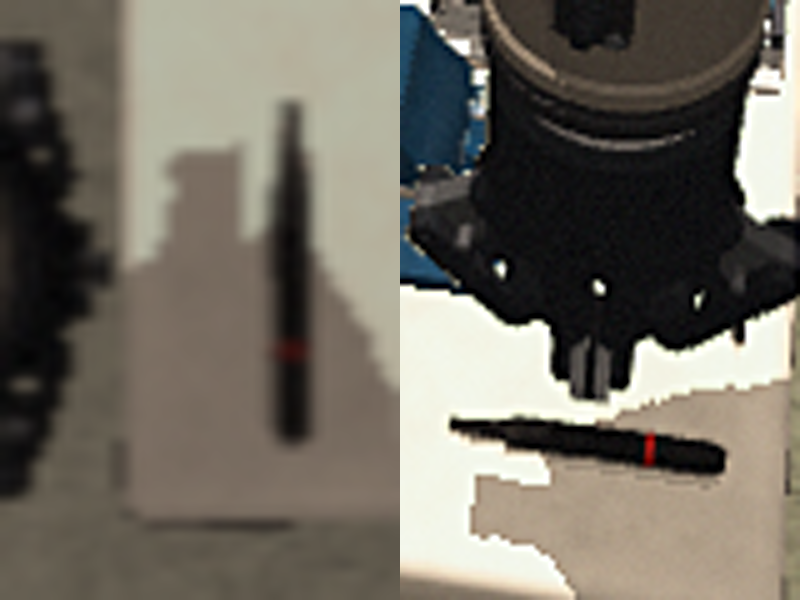

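The fingers are properly shut and the xy matches, but the tip sits higher in the image than predicted. The z reading is probably off by over 1 cm. I'll probe further down for contact.

Call:
jog_arm --moves '[-0.2,0,0.8,0,0,0,0,0,0,0.8,0,0,0,0,0,0,0.8,0,0,0,0,0,0,0.8,0,0,0,0,0,0,0.8,0,0,0,0,0,0,0.8,0,0,0,0,0,0,0.5,0,0,0,0,0,0,0,0,0,0,0]'

```text
t: 28.48
eef_pos: [0.4593, 0.1644, -0.012]
tool_rot: [-0.001, 0.713, 0.701, -0.002]
contact_force: [0.7, -0.6, 0.1]
gripper_width: 0.001
grasp_force: 0.0
```

Call:
jog_arm --moves '[0,0,0.1,0,0,0,0,0,0,0,0,0,0,0,0,0,0,0,0,0,0,0,0,0,0,0,0,0,0,0,0,0,0,0,0,0,0,0,0,0,0,0,0,0,0,0,0,0,0,0,0,0,0,0,0,0]'

```text
t: 29.15
eef_pos: [0.4608, 0.165, -0.012]
tool_rot: [0.0, 0.713, 0.701, 0.0]
contact_force: [0.4, -0.6, 0.6]
gripper_width: 0.001
grasp_force: 0.0
```

Call:
jog_arm --moves '[0,0,0.1,0,0,0,0,0,0,0,0,0,0,0,0,0,0,0,0,0,0,0,0,0,0,0,0,0,0,0,0,0,0,0,0,0,0,0,0,0,0,0,0,0,0,0,0,0,0,0,0,0,0,0,0,0]'

```text
t: 29.82
eef_pos: [0.4607, 0.165, -0.0142]
tool_rot: [-0.0, 0.713, 0.701, 0.0]
contact_force: [-0.6, 0.8, 0.3]
gripper_width: 0.004
grasp_force: 0.0
```

Call:
jog_arm --moves '[0,0,0.1,0,0,0,0,0,0,0,0,0,0,0,0,0,0,0,0,0,0,0,0,0,0,0,0,0,0,0,0,0,0,0,0,0,0,0,0,0,0,0,0,0,0,0,0,0,0,0,0,0,0,0,0,0]'

```text
t: 30.48
eef_pos: [0.4607, 0.165, -0.0162]
tool_rot: [-0.0, 0.713, 0.701, 0.0]
contact_force: [0.5, 0.1, 0.1]
gripper_width: -0.001
grasp_force: 0.0
```

Call:
jog_arm --moves '[0,0,0.1,0,0,0,0,0,0,0,0,0,0,0,0,0,0,0,0,0,0,0,0,0,0,0,0,0,0,0,0,0,0,0,0,0,0,0,0,0,0,0,0,0,0,0,0,0,0,0,0,0,0,0,0,0]'

```text
t: 31.15
eef_pos: [0.4607, 0.165, -0.0182]
tool_rot: [-0.0, 0.713, 0.701, 0.0]
contact_force: [-0.3, -0.9, 0.4]
gripper_width: -0.001
grasp_force: 0.0
```

```bash
python3 - <<'E'
from h import *
go()
c=read_camera('top');s=read_camera('side')
p=get_obs()['eef_pos'];print(w2p(c,[p]),w2p(s,[p,p+[.0,0,.015]]))
o=np.zeros((600,800,3),np.uint8)
o[:,:400]=cv2.resize(c['color'][195:255,140:180],(400,600),interpolation=2)
o[:,400:]=cv2.resize(s['color'][265:355,250:310],(400,600),interpolation=2)
cv2.imwrite('pics/c8.png',o)
E
```

```text
t 31.1 pos [ 0.4607  0.165  -0.0182] alpha 89.1 tilt [0. 0.] F [-0.3 -0.9  0.4] w -0.001 gf 0.0 q7 -0.49
 tool units [0. 0. 0.] rz None
[[160.12364962 222.51064548]] [[274.4110379  344.83202008]
 [274.71346256 341.2072458 ]]
```

View pics/c8.png

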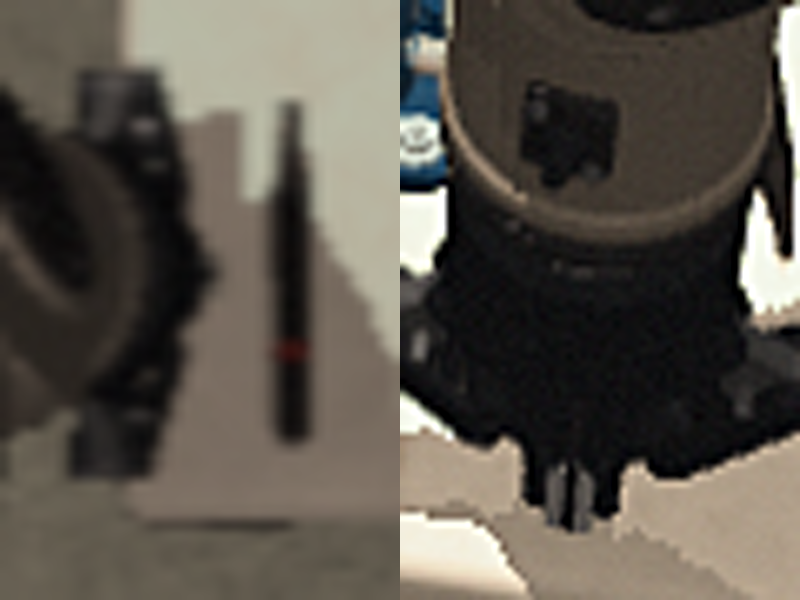

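Tip at (570,530) in the side crop, just above the bench and not touching yet. Continuing in 1 mm steps.

Call:
jog_arm --moves '[0,0,0.05,0,0,0,0,0,0,0,0,0,0,0,0,0,0,0,0,0,0,0,0,0.05,0,0,0,0,0,0,0,0,0,0,0,0,0,0,0,0,0,0,0,0,0,0,0,0,0,0,0,0,0,0,0,0]'

```text
t: 31.92
eef_pos: [0.4607, 0.165, -0.0202]
tool_rot: [-0.0, 0.713, 0.701, -0.0]
contact_force: [-0.4, 0.1, -0.3]
gripper_width: -0.001
grasp_force: 0.0
```

Call:
jog_arm --moves '[0,0,0.05,0,0,0,0,0,0,0,0,0,0,0,0,0,0,0,0,0,0,0,0,0.05,0,0,0,0,0,0,0,0,0,0,0,0,0,0,0,0,0,0,0,0,0,0,0,0,0,0,0,0,0,0,0,0]'

```text
t: 32.58
eef_pos: [0.4607, 0.165, -0.0222]
tool_rot: [-0.0, 0.713, 0.701, 0.0]
contact_force: [-0.1, 0.5, -0.2]
gripper_width: 0.001
grasp_force: 0.0
```

Call:
jog_arm --moves '[0,0,0.05,0,0,0,0,0,0,0,0,0,0,0,0,0,0,0,0,0,0,0,0,0.05,0,0,0,0,0,0,0,0,0,0,0,0,0,0,0,0,0,0,0,0,0,0,0,0,0,0,0,0,0,0,0,0]'

```text
t: 33.25
eef_pos: [0.4607, 0.165, -0.0234]
tool_rot: [0.0, 0.713, 0.701, 0.0]
contact_force: [-3.1, -1.3, 11.7]
gripper_width: 0.004
grasp_force: 5.9
```

```bash
python3 - <<'E'
from h import *
go()
s=read_camera('side')
p=get_obs()['eef_pos']
for z in(-.0242,-.015,-.01,-.005,0,.005): print(z,w2p(s,[[p[0]-.003,p[1]+.011,z],[p[0]-.003,p[1]-.011,z]]).round(1).tolist())
im=s['color'][325:355,262:290].max(2)
for v,r in enumerate(im): print(325+v,' '.join('%3d'%x for x in r))
E
```

```text
t 33.2 pos [ 0.4607  0.165  -0.0234] alpha 89.1 tilt [0. 0.] F [-3.1 -1.3 11.7] w 0.004 gf 5.9 q7 -0.49
 tool units [0. 0. 0.] rz None
-0.0242 [[275.2, 352.0], [276.4, 341.1]]
-0.015 [[275.4, 349.8], [276.6, 338.9]]
-0.01 [[275.5, 348.6], [276.7, 337.7]]
-0.005 [[275.6, 347.4], [276.8, 336.5]]
0 [[275.7, 346.2], [276.9, 335.2]]
0.005 [[275.8, 345.0], [277.0, 334.0]]
325  23  19  18  19  20  20  15  14  24  16  20  18  15  16  15  16  16  12  15  17  15  14  13  13  19  20  18  13
326  22  21  23  22  17  14  15  17  17  15  16  16  19  20  29  16  17  17  19  14  14  21  17  15  15  15  15  17
327  23  23  20  25  20  18  18  14  19  21  18  19  11  21  51  18  14  14  15  16  20  14  21  16  20  19  22  21
328  16  17  16  18  17  19  14  15  16  14  16  15  19  17  29  15  17  15  19  13  20  17  18  12  18  21  20  22
329  21  21  18  18  16  19  15  17  21  10  18  21  16  20  24  14  16  18  18  15  19  15  17  15  17  22  22  20
330  17  17  19   8  11  14  14  21  21  15  15  18  18  21  19  16  14  16  13  18  16  16  19  16  22  23  20  19
331  14   8  17  58  13  11  15  14
[... 2048 characters left out ...]
 150
349 244 245 247 254 135 148 153 156 155 156 154 153 154 154 154 156 155 155 152 152 153 155 154 154 153 152 152 150
350 241 244 246 251 251 141 151 160 158 162 160 157 156 157 156 157 158 156 153 153 155 153 155 155 155 155 151 150
351 235 239 241 243 249 243 138 147 157 154 158 159 157 159 161 159 157 158 153 155 156 154 157 155 158 153 151 154
352 213 221 223 227 234 240 235 141 151 156 154 154 155 152 156 155 157 155 157 157 159 157 158 157 158 156 158 158
353 175 184 191 200 207 216 221 130 143 146 147 147 150 151 154 157 150 154 156 155 159 155 156 157 158 157 160 159
354 139 142 142 149 158 168 182 168 128 138 137 138 143 141 144 141 147 151 148 150 154 154 154 154 155 157 159 161
```

Contact at reported z = -0.023, so the true tip height is the reported value + 0.023. That also means I gripped the knob only at its top. Now grasp A properly.

Call:
jog_arm --moves '[0,0,-0.5,0,0,0,0,0,0,-0.8,0,0,0,0,0,0,-0.8,0,0,0,0.5,0,0,-0.8,0,0,0,0.5,-0.5,0,-0.6,0,0,0,0.5,-0.5,0,0,0,0,0,0.5,-0.63,0,0,0,0,0,0.5,0,0,0,0,0,0,0.5]'

```text
t: 33.97
eef_pos: [0.4594, 0.1288, 0.0453]
tool_rot: [0.0, 0.714, 0.7, -0.001]
contact_force: [0.1, -1.4, 0.3]
gripper_width: 0.501
grasp_force: 0.0
```

Call:
jog_arm --moves '[0,0,0,0,0,0.92,0.5,0,0,0,0,0,0.92,0.5,0,0,0,0,0,0.92,0.5,0,0,0,0,0,0.92,0.5,0,0,0,0,0,0.92,0.5,0,0,0,0,0,0.92,0.5,0,0,0,0,0,0.92,0.5,0,0,0,0,0,0.92,0.5]'

```text
t: 34.63
eef_pos: [0.4594, 0.1319, 0.0448]
tool_rot: [-0.0, 0.869, 0.496, -0.001]
contact_force: [-0.2, 0.5, -0.3]
gripper_width: 0.498
grasp_force: 0.0
```

Call:
jog_arm --moves '[0,0,0,0,0,0.92,0.5,0,0,0,0,0,0.92,0.5,0,0,0,0,0,0.92,0.5,0,0,0,0,0,0.92,0.5,0,0,0,0,0,0.92,0.5,0,0,0,0,0,0.92,0.5,0,0,0,0,0,0.92,0.5,0,0,0,0,0,0.92,0.5]'

```text
t: 35.3
eef_pos: [0.4594, 0.1319, 0.0448]
tool_rot: [0.0, 0.966, 0.259, -0.001]
contact_force: [0.1, -0.3, 1.0]
gripper_width: 0.504
grasp_force: 0.0
```

Call:
jog_arm --moves '[0,0,0,0,0,0.92,0.5,0,0,0,0,0,0.92,0.5,0,0,0,0,0,0.92,0.5,0,0,0,0,0,0.92,0.5,0,0,0,0,0,0.92,0.5,0,0,0,0,0,0.92,0.5,0,0,0,0,0,0.92,0.5,0,0,0,0,0,0.92,0.5]'

```text
t: 35.97
eef_pos: [0.4595, 0.1319, 0.0449]
tool_rot: [0.001, 1.0, 0.005, -0.001]
contact_force: [-0.2, 0.3, 0.2]
gripper_width: 0.5
grasp_force: 0.0
```

```bash
python3 - <<'E'
from h import *
s=read_camera('side')
for b in blobs(s):
    if b[4] : print(b[0],b[1],b[2],b[4])
go(.4606,.1318,-.0205,.7)
E
```

```text
[0.7175 0.0372] 104.9 0.097 65
t 36.0 pos [0.4595 0.132  0.0448] alpha 0.3 tilt [-0.002 -0.001] F [-0.9 -0.3 -0.2] w 0.502 gf 0.0 q7 -1.69
 tool units [0.06 0.01 3.27] rz -0.09
```

Call:
jog_arm --moves '[0.06,0,0.6,0,0,-0.09,0.5,0,0,0.6,0,0,0,0.5,0,0,0.6,0,0,0,0.5,0,0,0.6,0,0,0,0.5,0,0,0.5,0,0,0,0.5,0,0,0.3,0,0,0,0.5,0,0,0.07,0,0,0,0.5,0,0,0,0,0,0,0.5]'

```text
t: 36.68
eef_pos: [0.461, 0.1321, -0.02]
tool_rot: [0.0, 1.0, 0.01, -0.0]
contact_force: [0.1, 0.2, -0.4]
gripper_width: 0.502
grasp_force: 0.0
```

Call:
jog_arm --moves '[0,0,0,0,0,0,0.3,0,0,0,0,0,0,0,0,0,0,0,0,0,0,0,0,0,0,0,0,0,0,0,0,0,0,0,0,0,0,0,0,0,0,0,0,0,0,0,0,0,0,0,0,0,0,0,0,0]' --grip_force 60

```text
t: 37.35
eef_pos: [0.4618, 0.1326, -0.0189]
tool_rot: [-0.0, 1.0, 0.01, 0.0]
contact_force: [-0.9, -1.0, 5.7]
gripper_width: 0.111
grasp_force: 59.8
```

```bash
python3 - <<'E'
from h import *
go(.4583,-.1159,.08,1)
E
```

```text
t 37.4 pos [ 0.4618  0.1326 -0.0189] alpha 1.1 tilt [0.001 0.001] F [-0.9 -1.   5.7] w 0.111 gf 59.8 q7 -1.6
 tool units [-0.41 12.42 -4.95] rz 0.03
```

Call:
jog_arm --moves '[0,0,-0.3,0,0,0,0,0,0,-0.6,0,0,0,0,0,0,-0.8,0,0,0,0,0,0,-0.8,0,0,0,0,0,0,-0.8,0,0,0,0,0,0,-0.8,0,0,0,0,0,0,-0.8,0,0,0,0,0,0,0,0,0,0,0]'

```text
t: 38.02
eef_pos: [0.4631, 0.133, 0.0812]
tool_rot: [-0.001, 1.0, 0.01, 0.002]
contact_force: [0.9, 0.2, -1.6]
gripper_width: 0.113
grasp_force: 59.0
```

Call:
jog_arm --moves '[0,0.4,0,0,0,0,0,0,0.8,0,0,0,0,0,0,0.8,0,0,0,0,0,0,0.8,0,0,0,0,0,0,0.8,0,0,0,0,0,0,0.8,0,0,0,0,0,0,0.8,0,0,0,0,0,0,0.8,0,0,0,0,0]'

```text
t: 38.68
eef_pos: [0.4625, 0.0109, 0.0774]
tool_rot: [0.0, 1.0, 0.009, -0.001]
contact_force: [0.2, 0.7, -0.8]
gripper_width: 0.108
grasp_force: 59.0
```

Call:
jog_arm --moves '[0,0.9,0,0,0,0,0,0,0.9,0,0,0,0,0,0,0.9,0,0,0,0,0,0,0.9,0,0,0,0,0,0,0.9,0,0,0,0,0,0,0.9,0,0,0,0,0,0,0.6,0,0,0,0,0,0,0.4,0,0,0,0,0]'

```text
t: 39.35
eef_pos: [0.4648, -0.1177, 0.0775]
tool_rot: [0.0, 1.0, 0.008, -0.001]
contact_force: [0.1, 0.0, -1.3]
gripper_width: 0.112
grasp_force: 59.0
```

```bash
python3 - <<'E'
from h import *
go(.4583,-.1159,.015,1)
E
```

```text
t 39.4 pos [ 0.4648 -0.1177  0.0775] alpha 1.0 tilt [-0.002 -0.001] F [ 0.1  0.  -1.3] w 0.112 gf 59.0 q7 -1.16
 tool units [-0.32 -0.1   3.13] rz -0.01
```

Call:
jog_arm --moves '[-0.25,-0.1,0.4,0,0,0,0,0,0,0.5,0,0,0,0,0,0,0.5,0,0,0,0,0,0,0.5,0,0,0,0,0,0,0.5,0,0,0,0,0,0,0.3,0,0,0,0,0,0,0,0,0,0,0,0,0,0,0,0,0,0]'

```text
t: 40.02
eef_pos: [0.4608, -0.1136, 0.0239]
tool_rot: [0.0, 1.0, 0.01, -0.001]
contact_force: [0.7, -0.8, -0.2]
gripper_width: 0.109
grasp_force: 59.0
```

```bash
python3 - <<'E'
from h import *
go(.4583,-.1159,-.0065,1)
c=read_camera('top');s=read_camera('side')
o=np.zeros((600,800,3),np.uint8)
o[:,:400]=cv2.resize(c['color'][195:255,225:265],(400,600),interpolation=2)
o[:,400:]=cv2.resize(s['color'][178:250,242:330],(400,327),interpolation=2)[[min(i,326) for i in range(600)]]
cv2.imwrite('pics/c9.png',o)
E
```

```text
t 40.0 pos [ 0.4608 -0.1136  0.0239] alpha 1.1 tilt [-0.001 -0.   ] F [ 0.7 -0.8 -0.2] w 0.109 gf 59.0 q7 -1.1
 tool units [-0.13  0.11  1.52] rz 0.03
```

View pics/c9.png

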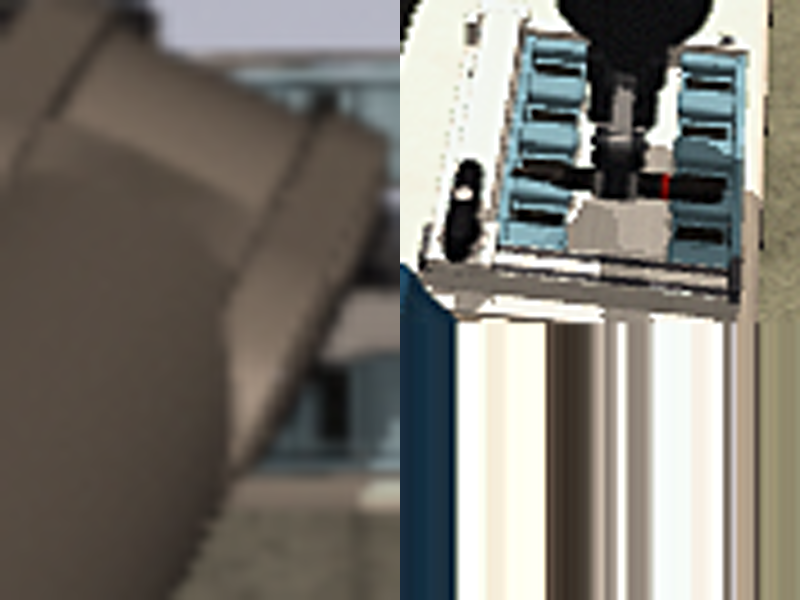

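```bash
cat >> h.py <<'E'
def ends(s,mid,z,yaw=1.0,L=.075,ch=2):
    """sample brightness along a line at height z through mid: print x offsets and max-channel"""
    d=np.array([np.cos(np.radians(yaw)),np.sin(np.radians(yaw)),0]);t=np.arange(-L,L,.0015)
    P=np.array([mid[0],mid[1],z])+t[:,None]*d
    uv=w2p(s,P).astype(np.float32)
    g=cv2.remap(s['color'],uv[:,:1].copy(),uv[:,1:].copy(),cv2.INTER_LINEAR)[:,0]
    print(' '.join(f'{(mid[0]+a*d[0])*1e3:.0f}:{int(b.max())}{"R" if int(b[2])>1.6*int(b[1])+15 else ""}' for a,b in zip(t,g)))
E
python3 - <<'E'
from h import *
s=read_camera('side')
ends(s,(.4595,-.1145),.049)
E
```

```text
385:173 386:213 388:205 389:192 391:177 392:182 394:157 395:119 397:106 398:102 400:98 401:108 403:103 404:84 406:42 407:16 409:13 410:15 412:17 413:15 415:16 416:18 418:19 419:22 421:25 422:19 424:16 425:17 427:17 428:17 430:18 431:21 433:45R 434:123R 436:112R 437:61R 439:28 440:15 442:14 443:13 445:13 446:14 448:17 449:32 451:77 452:65 454:36 455:22 457:17 458:16 460:17 461:17 462:16 464:13 465:15 467:33 468:60 470:82 471:54 473:31 474:17 476:13 477:12 479:12 480:12 482:12 483:14 485:16 486:19 488:33 489:47 491:55 492:42 494:31 495:27 497:26 498:26 500:24 501:25 503:28 504:29 506:32 507:41 509:43 510:40 512:28 513:40 515:83 516:168 518:197 519:178 521:161 522:161 524:227 525:255 527:254 528:227 530:171 531:73 533:29
```

Side view: electrode over channel 1, cap towards the robot, 1.5 mm too far from the robot. Correct and lower.

Call:
jog_arm --moves '[-0.08,0.1,0,0,0,0,0,0,0,0.3,0,0,0,0,0,0,0.3,0,0,0,0,0,0,0.3,0,0,0,0,0,0,0.2,0,0,0,0,0,0,0.2,0,0,0,0,0,0,0.1,0,0,0,0,0,0,0,0,0,0,0]'

```text
t: 40.83
eef_pos: [0.4591, -0.1157, -0.0042]
tool_rot: [-0.0, 1.0, 0.01, -0.001]
contact_force: [0.4, -0.6, -0.6]
gripper_width: 0.108
grasp_force: 59.0
```

```bash
python3 - <<'E'
from h import *
go(.4583,-.1159,-.0065,1)
ends(read_camera('side'),(.4583,-.1159),.0185)
E
```

```text
t 40.8 pos [ 0.4591 -0.1157 -0.0042] alpha 1.1 tilt [-0.001  0.   ] F [ 0.4 -0.6 -0.6] w 0.108 gf 59.0 q7 -1.06
 tool units [-0.04  0.01  0.11] rz 0.02
383:131 385:172 386:179 388:184 389:185 391:169 392:132 394:105 395:108 397:93 398:51 400:63 401:74 403:32 404:14 406:12 407:14 409:14 410:10 412:12 413:14 415:15 416:15 418:17 419:15 421:14 422:15 424:15 425:15 427:18 428:16 430:13 431:97R 433:110R 434:68R 436:32R 437:10 439:15 440:14 442:13 443:9 445:10 446:14 448:56 449:79 451:48 452:28 454:14 455:14 457:14 458:17 460:17 461:15 463:10 464:28 466:60 467:80 469:73 470:34 472:22 473:15 475:14 476:13 478:13 479:10 481:10 482:13 484:15 485:18 487:20 488:24 490:31 491:29 493:25 494:22 496:20 497:18 499:17 500:17 502:16 503:20 505:23 506:30 508:31 509:26 511:37 512:47 514:35 515:93 517:186 518:196 520:180 521:135 523:132 524:144 526:218 527:244 529:222 530:138 532:57
```

Call:
jog_arm --moves '[0,0,0.1,0,0,0,0,0,0,0,0,0,0,0.28,0,0,0,0,0,0,0.28,0,0,0,0,0,0,0.28,0,0,0,0,0,0,0.28,0,0,-0.3,0,0,0,0.28,0,0,-0.7,0,0,0,0.28,0,0,-0.9,0,0,0,0.28]'

```text
t: 41.55
eef_pos: [0.4586, -0.1157, 0.0325]
tool_rot: [-0.0, 1.0, 0.01, -0.001]
contact_force: [-0.0, -0.4, -0.4]
gripper_width: 0.281
grasp_force: 0.0
```

Call:
jog_arm --moves '[0,0,-0.9,0,0,0,0.5,0,0,-0.9,0,0,0,0.5,0,0,-0.9,0,0,0,0.5,0,0,-0.9,0,0,0,0.5,0,0,0,0,0,0,0.5,0,0,0,0,0,0,0.5,0,0,0,0,0,0,0.5,0,0,0,0,0,0,0.5]'

```text
t: 42.22
eef_pos: [0.4587, -0.1155, 0.1036]
tool_rot: [-0.0, 1.0, 0.01, -0.001]
contact_force: [-0.2, -0.1, -0.0]
gripper_width: 0.499
grasp_force: 0.0
```

```bash
python3 - <<'E'
from h import *
c=read_camera('top');s=read_camera('side')
for n,k in(('t',c),('s',s)):
  for b in blobs(k):
    if b[4] : print(n,b[0],b[1],b[2],b[3],b[4])
ends(s,(.4583,-.1159),.0185)
go(.4133,.0215,.08,100.7)
E
```

```text
t [ 0.6387 -0.583 ] 98.1 0.093 0.009 2
t [ 0.5089 -0.4654] -170.7 0.101 0.011 2
t [ 0.4879 -0.3838] 6.4 0.1 0.01 3
s [ 0.6781 -0.2753] -87.6 0.139 0.037 146
s [ 0.4568 -0.1258] 1.2 0.119 0.025 5
s [0.7169 0.0365] 102.7 0.097 0.066 32
s [0.413  0.0226] 100.8 0.114 0.013 11
383:130 385:171 386:175 388:178 389:178 391:165 392:129 394:102 395:104 397:90 398:51 400:59 401:68 403:33 404:17 406:14 407:13 409:14 410:18 412:16 413:14 415:17 416:18 418:18 419:17 421:17 422:18 424:17 425:15 427:14 428:14 430:15 431:81R 433:112R 434:107R 436:60R 437:24 439:12 440:13 442:15 443:15 445:15 446:11 448:12 449:14 451:15 452:15 454:15 455:16 457:15 458:12 460:15 461:17 463:14 464:14 466:17 467:15 469:14 470:12 472:14 473:18 475:23 476:25 478:25 479:24 481:25 482:26 484:28 485:30 487:36 488:39 490:40 491:36 493:34 494:35 496:34 497:32 499:33 500:36 502:39 503:42 505:44 506:45 508:47 509:49 511:46 512:42 514:32 515:90 517:182 518:193 520:177 521:132 523:129 524:141 526:217 527:243 529:220 530:137 532:56
t 42.3 pos [ 0.4588 -0.1157  0.1036] alpha 1.1 tilt [-0.002 -0.   ] F [ 0.6 -0.2 -1.2] w 0.499 gf 0.0 q7 -1.2
 tool units [-2.14 -6.9   1.18] rz -24.9
```

Call:
jog_arm --moves '[-0.26,-0.86,0.1,0,0,0,0.5,-0.26,-0.86,0.1,0,0,0,0.5,-0.26,-0.86,0.1,0,0,0,0.5,-0.26,-0.86,0.1,0,0,0,0.5,-0.26,-0.86,0.1,0,0,0,0.5,-0.26,-0.86,0.1,0,0,0,0.5,-0.26,-0.86,0.1,0,0,0,0.5,-0.26,-0.86,0.1,0,0,0,0.5]'

```text
t: 42.98
eef_pos: [0.4145, 0.0217, 0.0878]
tool_rot: [0.0, 1.0, 0.01, -0.001]
contact_force: [0.0, -0.3, 0.4]
gripper_width: 0.501
grasp_force: 0.0
```

Call:
jog_arm --moves '[0,0,0,0,0,-1,0.5,0,0,0,0,0,-1,0.5,0,0,0,0,0,-1,0.5,0,0,0,0,0,-1,0.5,0,0,0,0,0,-1,0.5,0,0,0,0,0,-1,0.5,0,0,0,0,0,-1,0.5,0,0,0,0,0,-1,0.5]'

```text
t: 43.65
eef_pos: [0.4149, 0.0209, 0.0879]
tool_rot: [0.0, 0.958, 0.286, -0.001]
contact_force: [0.2, -0.3, -0.2]
gripper_width: 0.5
grasp_force: 0.0
```

Call:
jog_arm --moves '[0,0,0,0,0,-1,0.5,0,0,0,0,0,-1,0.5,0,0,0,0,0,-1,0.5,0,0,0,0,0,-1,0.5,0,0,0,0,0,-1,0.5,0,0,0,0,0,-1,0.5,0,0,0,0,0,-1,0.5,0,0,0,0,0,-1,0.5]'

```text
t: 44.32
eef_pos: [0.4148, 0.0209, 0.0878]
tool_rot: [-0.0, 0.842, 0.539, -0.001]
contact_force: [0.9, 0.9, -0.3]
gripper_width: 0.505
grasp_force: 0.0
```

Call:
jog_arm --moves '[0,0,0,0,0,-1,0.5,0,0,0,0,0,-1,0.5,0,0,0,0,0,-1,0.5,0,0,0,0,0,-1,0.5,0,0,0,0,0,-1,0.5,0,0,0,0,0,-1,0.5,0,0,0,0,0,-1,0.5,0,0,0,0,0,-1,0.5]'

```text
t: 44.98
eef_pos: [0.4148, 0.0209, 0.0878]
tool_rot: [-0.0, 0.661, 0.751, -0.001]
contact_force: [0.4, 0.9, -0.1]
gripper_width: 0.496
grasp_force: 0.0
```

```bash
python3 - <<'E'
from h import *
s=read_camera('side')
for b in blobs(s):
    if b[4] : print(b[0],b[1],b[2],b[3],b[4])
go(.4133,.0217,-.0205,100.7);print(get_obs()['q'])
E
```

```text
[ 0.678  -0.2753] -87.4 0.139 0.038 153
[0.7172 0.0366] 102.9 0.097 0.066 51
[0.413  0.0226] 100.7 0.114 0.013 5
t 45.0 pos [0.4148 0.0209 0.0878] alpha 97.5 tilt [-0.001 -0.   ] F [0.2 0.4 0.1] w 0.503 gf 0.0 q7 -0.02
 tool units [ 0.05 -0.06  5.42] rz -0.8
[-0.32144842  0.23159357  0.13641676  2.26578017 -0.05167329  0.6482231
 -0.01621917]
```

Call:
jog_arm --moves '[0,-0.04,0.8,0,0,-0.2,0.5,0,0,0.8,0,0,-0.2,0.5,0,0,0.8,0,0,-0.2,0.5,0,0,0.8,0,0,-0.2,0.5,0,0,0.8,0,0,0,0.5,0,0,0.7,0,0,0,0.5,0,0,0.5,0,0,0,0.5,0,0,0.2,0,0,0,0.5]'

```text
t: 45.7
eef_pos: [0.4133, 0.0207, -0.0212]
tool_rot: [-0.001, 0.641, 0.767, -0.001]
contact_force: [-0.4, -0.6, -0.0]
gripper_width: 0.501
grasp_force: 0.0
```

Call:
jog_arm --moves '[0,0,0,0,0,0,0.3,0,0,0,0,0,0,0,0,0,0,0,0,0,0,0,0,0,0,0,0,0,0,0,0,0,0,0,0,0,0,0,0,0,0,0,0,0,0,0,0,0,0,0,0,0,0,0,0,0]'

```text
t: 46.37
eef_pos: [0.4149, 0.0211, -0.0191]
tool_rot: [0.0, 0.641, 0.768, 0.0]
contact_force: [-0.7, -0.4, 6.6]
gripper_width: 0.11
grasp_force: 60.3
```

```bash
python3 - <<'E'
from h import *
go(.4593,-.1539,.08,1)
E
```

```text
t 46.4 pos [ 0.4149  0.0211 -0.0191] alpha 100.3 tilt [0.001 0.   ] F [-0.7 -0.4  6.6] w 0.11 gf 60.3 q7 0.08
 tool units [-9.    0.62 -4.96] rz 24.82
```

Call:
jog_arm --moves '[0,0,-0.3,0,0,0,0,0,0,-0.6,0,0,0,0,0,0,-0.8,0,0,0,0,0,0,-0.8,0,0,0,0,0,0,-0.8,0,0,0,0,0,0,-0.8,0,0,0,0,0,0,-0.8,0,0,0,0,0,0,0,0,0,0.8,0]'

```text
t: 47.03
eef_pos: [0.4161, 0.0212, 0.0811]
tool_rot: [0.001, 0.662, 0.749, 0.002]
contact_force: [0.4, 0.5, -1.4]
gripper_width: 0.111
grasp_force: 59.4
```

Call:
jog_arm --moves '[0,0,0,0,0,1,0,0,0,0,0,0,1,0,0,0,0,0,0,1,0,0,0,0,0,0,1,0,0,0,0,0,0,1,0,0,0,0,0,0,1,0,0,0,0,0,0,1,0,0,0,0,0,0,1,0]'

```text
t: 47.7
eef_pos: [0.4142, 0.021, 0.0787]
tool_rot: [-0.0, 0.844, 0.537, 0.0]
contact_force: [0.7, -0.0, -0.6]
gripper_width: 0.114
grasp_force: 59.4
```

Call:
jog_arm --moves '[0,0,0,0,0,1,0,0,0,0,0,0,1,0,0,0,0,0,0,1,0,0,0,0,0,0,1,0,0,0,0,0,0,1,0,0,0,0,0,0,1,0,0,0,0,0,0,1,0,0,0,0,0,0,1,0]'

```text
t: 48.37
eef_pos: [0.4142, 0.021, 0.0786]
tool_rot: [-0.0, 0.959, 0.283, -0.0]
contact_force: [-0.4, 0.7, -1.0]
gripper_width: 0.111
grasp_force: 59.4
```

Call:
jog_arm --moves '[0,0,0,0,0,1,0,0,0,0,0,0,1,0,0,0,0,0,0,1,0,0,0,0,0,0,1,0,0,0,0,0,0,1,0,0,0,0,0,0,1,0,0,0,0,0,0,1,0,0,0,0,0,0,1,0]'

```text
t: 49.03
eef_pos: [0.4142, 0.0211, 0.0786]
tool_rot: [-0.0, 1.0, 0.008, -0.0]
contact_force: [0.5, -0.1, -0.1]
gripper_width: 0.11
grasp_force: 59.4
```

```bash
python3 - <<'E'
from h import *
go(.4593,-.1539,.03,1)
E
```

```text
t 49.0 pos [0.4142 0.0211 0.0786] alpha 0.9 tilt [-0.  0.] F [ 0.5 -0.1 -0.1] w 0.11 gf 59.4 q7 -1.52
 tool units [2.12 8.78 2.43] rz -0.02
```

Call:
jog_arm --moves '[0.13,0.4,0,0,0,0,0,0.13,0.6,0,0,0,0,0,0.13,0.6,0,0,0,0,0,0.13,0.6,0,0,0,0,0,0.13,0.6,0,0,0,0,0,0.13,0.6,0,0,0,0,0,0.13,0.6,0,0,0,0,0,0.13,0.6,0,0,0,0,0]'

```text
t: 49.7
eef_pos: [0.4371, -0.0718, 0.0786]
tool_rot: [-0.0, 1.0, 0.011, 0.0]
contact_force: [-0.3, -0.1, -1.1]
gripper_width: 0.114
grasp_force: 59.4
```

Call:
jog_arm --moves '[0.13,0.6,0,0,0,0,0,0.13,0.6,0,0,0,0,0,0.13,0.6,0,0,0,0,0,0.13,0.6,0,0,0,0,0,0.13,0.6,0,0,0,0,0,0.13,0.6,0,0,0,0,0,0.13,0.38,0,0,0,0,0,0.13,0.2,0,0,0,0,0]'

```text
t: 50.37
eef_pos: [0.4594, -0.1553, 0.0785]
tool_rot: [0.0, 1.0, 0.009, 0.0]
contact_force: [-1.2, 0.1, -0.3]
gripper_width: 0.109
grasp_force: 59.4
```

Call:
jog_arm --moves '[0,0,0.5,0,0,0,0,0,0,0.5,0,0,0,0,0,0,0.5,0,0,0,0,0,0,0.5,0,0,0,0,0,0,0.5,0,0,0,0,0,0,0.25,0,0,0,0,0,0,0,0,0,0,0,0,0,0,0,0,0,0]'

```text
t: 51.03
eef_pos: [0.4591, -0.1538, 0.023]
tool_rot: [-0.0, 1.0, 0.01, -0.0]
contact_force: [-0.1, 0.4, -1.1]
gripper_width: 0.111
grasp_force: 59.4
```

```bash
python3 - <<'E'
from h import *
go(.4593,-.1539,-.0045,1)
p=get_obs()['eef_pos']
ends(read_camera('side'),p,p[2]+.0256)
E
```

```text
t 51.0 pos [ 0.4591 -0.1538  0.023 ] alpha 1.1 tilt [-0.001  0.   ] F [-0.1  0.4 -1.1] w 0.111 gf 59.4 q7 -0.99
 tool units [0.01 0.01 1.37] rz 0.03
384:120 386:198 387:238 389:202 390:196 392:199 393:194 395:151 396:116 398:112 399:95 401:58 402:69 404:79 405:38 407:17 408:15 410:15 411:15 413:14 414:14 416:14 417:15 419:17 420:18 422:13 423:12 425:17 426:16 428:13 429:16 431:19 432:34 434:97R 435:121R 437:69R 438:34 440:13 441:13 443:12 444:9 446:26 447:50 449:77 450:65 452:35 453:21 455:14 456:15 458:15 459:15 461:15 462:12 464:7 465:51 467:81 468:74 470:50 471:22 473:16 474:12 476:11 477:12 479:13 480:13 482:13 483:13 485:14 486:19 488:28 489:35 491:43 492:38 494:35 495:35 497:33 498:32 500:36 501:38 503:36 504:33 506:32 507:36 509:38 510:47 512:34 513:46 515:109 516:163 518:207 519:166 521:148 522:123 524:180 525:254 527:251 528:249 530:246 531:246 533:246
```

Call:
jog_arm --moves '[-0.04,0,0.3,0,0,0,0,0,0,0.3,0,0,0,0,0,0,0.3,0,0,0,0,0,0,0.2,0,0,0,0,0,0,0.2,0,0,0,0,0,0,0.1,0,0,0,0,0,0,0.08,0,0,0,0,0,0,0,0,0,0,0]'

```text
t: 51.75
eef_pos: [0.4585, -0.1538, -0.0065]
tool_rot: [-0.0, 1.0, 0.01, -0.0]
contact_force: [-0.1, -0.2, -0.5]
gripper_width: 0.111
grasp_force: 59.4
```

Call:
jog_arm --moves '[0,0,0,0,0,0,0.28,0,0,0,0,0,0,0.28,0,0,0,0,0,0,0.28,0,0,0,0,0,0,0.28,0,0,0,0,0,0,0.28,0,0,-0.3,0,0,0,0.28,0,0,-0.7,0,0,0,0.28,0,0,-0.9,0,0,0,0.28]'

```text
t: 52.42
eef_pos: [0.4577, -0.1537, 0.0318]
tool_rot: [-0.0, 1.0, 0.01, -0.001]
contact_force: [0.4, 0.3, 0.4]
gripper_width: 0.278
grasp_force: 0.0
```

Call:
jog_arm --moves '[0,0,-0.9,0,0,0,0.5,0,0,-0.9,0,0,0,0.5,0,0,-0.9,0,0,0,0.5,0,0,-0.9,0,0,0,0.5,0,0,0,0,0,0,0.5,0,0,0,0,0,0,0.5,0,0,0,0,0,0,0.5,0,0,0,0,0,0,0.5]'

```text
t: 53.08
eef_pos: [0.4579, -0.1535, 0.103]
tool_rot: [-0.0, 1.0, 0.01, -0.001]
contact_force: [0.4, 0.7, -0.6]
gripper_width: 0.497
grasp_force: 0.0
```

```bash
python3 - <<'E'
from h import *
c=read_camera('top');s=read_camera('side')
for n,k in(('t',c),('s',s)):
  for b in blobs(k):
    if b[4] : print(n,b[0],b[1],b[2],b[3],b[4])
ends(s,(.459,-.1539),.0185)
go(.489,-.383,.08,6.6)
E
```

```text
t [ 0.6384 -0.5814] 98.1 0.096 0.009 2
t [ 0.4879 -0.3838] 6.4 0.1 0.01 3
s [ 0.4566 -0.1648] 1.1 0.12 0.024 6
s [ 0.4569 -0.1259] 1.3 0.119 0.023 5
s [0.7167 0.0364] 102.8 0.097 0.066 18
384:155 386:168 387:171 389:177 390:186 392:146 393:104 395:98 396:88 398:75 399:79 401:80 402:73 404:54 405:21 407:16 408:14 410:16 411:17 413:17 414:16 416:17 417:18 419:18 420:17 422:18 423:16 425:14 426:14 428:13 429:15 431:27 432:61R 434:109R 435:124R 437:63R 438:30 440:14 441:13 443:13 444:10 446:12 447:15 449:14 450:13 452:13 453:13 455:13 456:10 458:10 459:11 460:13 462:15 463:15 465:16 466:17 468:14 469:12 471:14 472:13 474:9 475:11 477:16 478:18 480:20 481:23 483:24 484:25 486:30 487:37 489:45 490:41 492:37 493:31 495:28 496:26 498:28 499:30 501:33 502:34 504:34 505:41 507:46 508:48 510:46 511:40 513:45 514:61 516:150 517:197 519:203 520:166 522:134 523:141 525:168 526:220 528:238 529:248 531:246 532:245
t 53.2 pos [ 0.458  -0.1537  0.103 ] alpha 1.1 tilt [-0.002  0.   ] F [1.  0.3 0.1] w 0.499 gf 0.0 q7 -1.09
 tool units [ 1.33 11.49  1.15] rz -1.38
```

Call:
jog_arm --moves '[0.08,0.72,0.07,0,0,0,0.5,0.08,0.72,0.07,0,0,0,0.5,0.08,0.72,0.07,0,0,0,0.5,0.08,0.72,0.07,0,0,0,0.5,0.08,0.72,0.07,0,0,0,0.5,0.08,0.72,0.07,0,0,0,0.5,0.08,0.72,0.07,0,0,0,0.5,0.08,0.72,0.07,0,0,0,0.5]'

```text
t: 53.85
eef_pos: [0.4732, -0.2693, 0.0917]
tool_rot: [-0.0, 1.0, 0.01, -0.001]
contact_force: [0.3, -0.5, 0.1]
gripper_width: 0.501
grasp_force: 0.0
```

Call:
jog_arm --moves '[0.08,0.72,0.07,0,0,0,0.5,0.08,0.72,0.07,0,0,0,0.5,0.08,0.72,0.07,0,0,0,0.5,0.08,0.72,0.07,0,0,0,0.5,0.08,0.72,0.07,0,0,0,0.5,0.08,0.72,0.07,0,0,0,0.5,0.08,0.72,0.07,0,0,-0.7,0.5,0.08,0.72,0.07,0,0,-0.7,0.5]'

```text
t: 54.52
eef_pos: [0.4888, -0.384, 0.0802]
tool_rot: [-0.0, 0.998, 0.059, -0.001]
contact_force: [0.8, 1.0, -0.3]
gripper_width: 0.501
grasp_force: 0.0
```

```bash
python3 - <<'E'
from h import *
c=read_camera('top');s=read_camera('side')
for n,k in(('t',c),('s',s)):
  for b in blobs(k):
    if b[4] : print(n,b[0],b[1],b[2],b[3],b[4])
go(.489,-.383,-.0205,6.8)
E
```

```text
t [ 0.6387 -0.583 ] 97.9 0.093 0.009 2
t [ 0.4583 -0.1154] 1.4 0.109 0.012 3
s [ 0.4837 -0.4813] -171.1 0.105 0.016 5
s [ 0.4882 -0.3821] 6.9 0.108 0.021 3
s [ 0.4579 -0.1647] 0.9 0.117 0.021 8
s [ 0.4568 -0.1258] 0.8 0.119 0.023 8
s [0.7167 0.035 ] 103.5 0.1 0.065 2
t 54.6 pos [ 0.4884 -0.386   0.0805] alpha 6.6 tilt [-0.001 -0.001] F [ 1.2 -0.   0.1] w 0.497 gf 0.0 q7 -0.58
 tool units [ 0.05 -0.15  5.05] rz -0.05
```

D has been knocked to about (0.484, -0.481); I'll re-measure it later. Grasp C.

Call:
jog_arm --moves '[0.03,-0.1,0.8,0,0,-0.05,0.5,0,0,0.8,0,0,0,0.5,0,0,0.8,0,0,0,0.5,0,0,0.8,0,0,0,0.5,0,0,0.8,0,0,0,0.5,0,0,0.6,0,0,0,0.5,0,0,0.35,0,0,0,0.5,0,0,0.1,0,0,0,0.5]'

```text
t: 55.28
eef_pos: [0.489, -0.3805, -0.0211]
tool_rot: [-0.001, 0.998, 0.06, -0.001]
contact_force: [0.7, 0.4, 0.5]
gripper_width: 0.5
grasp_force: 0.0
```

Call:
jog_arm --moves '[0,0,0,0,0,0,0.3,0,0,0,0,0,0,0,0,0,0,0,0,0,0,0,0,0,0,0,0,0,0,0,0,0,0,0,0,0,0,0,0,0,0,0,0,0,0,0,0,0,0,0,0,0,0,0,0,0]'

```text
t: 55.95
eef_pos: [0.4903, -0.382, -0.0186]
tool_rot: [0.0, 0.998, 0.06, 0.001]
contact_force: [-0.0, 0.6, 6.2]
gripper_width: 0.111
grasp_force: 61.4
```

Call:
jog_arm --moves '[0,0,-0.3,0,0,0,0,0,0,-0.6,0,0,0,0,0,0,-0.8,0,0,0,0,0,0,-0.8,0,0,0,0,0,0,-0.8,0,0,0,0,0,0,-0.8,0,0,0,0,0,0,-0.8,0,0,0,0,0,0,0,0,0,0,0]'

```text
t: 56.62
eef_pos: [0.4914, -0.3831, 0.0824]
tool_rot: [0.002, 0.998, 0.06, 0.002]
contact_force: [0.9, -0.4, -0.7]
gripper_width: 0.113
grasp_force: 60.7
```

```bash
python3 - <<'E'
from h import *
go(.4599,-.2299,.08,1)
E
```

```text
t 56.6 pos [ 0.4914 -0.3831  0.0824] alpha 6.9 tilt [ 0.005 -0.003] F [ 0.9 -0.4 -0.7] w 0.113 gf 60.7 q7 -0.58
 tool units [-0.65 -7.79  0.09] rz 1.47
```

Call:
jog_arm --moves '[0,0,0,0,0,0.75,0,0,0,0,0,0,0.72,0,-0.1,-0.4,0,0,0,0,0,-0.1,-0.7,0,0,0,0,0,-0.1,-0.7,0,0,0,0,0,-0.1,-0.7,0,0,0,0,0,-0.1,-0.7,0,0,0,0,0,-0.1,-0.7,0,0,0,0,0]'

```text
t: 57.28
eef_pos: [0.4761, -0.3019, 0.0783]
tool_rot: [-0.0, 1.0, 0.009, -0.0]
contact_force: [-0.8, 0.3, -0.0]
gripper_width: 0.112
grasp_force: 60.7
```

Call:
jog_arm --moves '[-0.1,-0.7,0,0,0,0,0,-0.1,-0.7,0,0,0,0,0,-0.1,-0.7,0,0,0,0,0,-0.1,-0.7,0,0,0,0,0,-0.1,-0.7,0,0,0,0,0,-0.1,-0.7,0,0,0,0,0,-0.1,-0.7,0,0,0,0,0,-0.1,-0.7,0,0,0,0,0]'

```text
t: 57.95
eef_pos: [0.4579, -0.1903, 0.0784]
tool_rot: [-0.0, 1.0, 0.01, 0.0]
contact_force: [0.3, -0.2, -0.2]
gripper_width: 0.114
grasp_force: 60.7
```

Call:
jog_arm --moves '[0,-0.1,0.3,0,0,0,0,0,0,0.5,0,0,0,0,0,0,0.5,0,0,0,0,0,0,0.5,0,0,0,0,0,0,0.5,0,0,0,0,0,0,0.5,0,0,0,0,0,0,0,0,0,0,0,0,0,0,0,0,0,0]'

```text
t: 58.62
eef_pos: [0.4576, -0.1904, 0.0215]
tool_rot: [-0.0, 1.0, 0.008, -0.001]
contact_force: [-0.3, -0.4, 0.7]
gripper_width: 0.111
grasp_force: 60.7
```

```bash
python3 - <<'E'
from h import *
go(.4596,-.1919,-.005,1)
p=get_obs()['eef_pos']
ends(read_camera('side'),p,p[2]+.0256)
E
```

```text
t 58.6 pos [ 0.4576 -0.1904  0.0215] alpha 1.0 tilt [-0.002  0.   ] F [-0.3 -0.4  0.7] w 0.111 gf 60.7 q7 -0.9
 tool units [0.1  0.08 1.33] rz -0.01
383:125 384:141 386:178 387:240 389:235 390:212 392:194 393:168 395:139 396:102 398:100 399:106 401:82 402:28 404:14 405:11 407:15 408:16 410:16 411:16 413:17 414:17 416:18 417:17 419:16 420:15 422:11 423:13 425:19 426:17 428:23 429:60R 431:103R 432:134R 434:72R 435:31 437:12 438:10 440:13 441:11 443:13 444:18 446:50 447:78 449:52 450:31 452:17 453:16 455:18 456:18 458:17 459:14 461:12 462:17 464:51 465:69 467:70 468:43 470:18 471:13 473:12 474:14 476:12 477:11 479:9 480:10 482:13 483:15 485:19 486:35 488:40 489:34 491:30 492:28 494:28 495:28 497:29 498:32 500:34 501:39 503:47 504:59 506:57 507:44 509:33 510:42 512:106 513:137 515:153 516:176 518:180 519:150 521:139 522:142 524:197 525:243 527:247 528:248 530:246 531:245
```

Call:
jog_arm --moves '[0.14,0.08,0,0,0,0,0,0,0,0.3,0,0,0,0,0,0,0.3,0,0,0,0,0,0,0.3,0,0,0,0,0,0,0.2,0,0,0,0,0,0,0.2,0,0,0,0,0,0,0.08,0,0,0,0,0,0,0,0,0,0,0]'

```text
t: 59.33
eef_pos: [0.4607, -0.1915, -0.0057]
tool_rot: [-0.0, 1.0, 0.009, -0.0]
contact_force: [-0.8, 0.2, -1.0]
gripper_width: 0.112
grasp_force: 60.7
```

Call:
jog_arm --moves '[0,0,0,0,0,0,0.28,0,0,0,0,0,0,0.28,0,0,0,0,0,0,0.28,0,0,0,0,0,0,0.28,0,0,0,0,0,0,0.28,0,0,-0.3,0,0,0,0.28,0,0,-0.7,0,0,0,0.28,0,0,-0.9,0,0,0,0.28]'

```text
t: 60.0
eef_pos: [0.4602, -0.1914, 0.0328]
tool_rot: [-0.0, 1.0, 0.009, -0.001]
contact_force: [0.7, -0.7, 0.4]
gripper_width: 0.284
grasp_force: 0.0
```

Call:
jog_arm --moves '[0,0,-0.9,0,0,0,0.5,0,0,-0.9,0,0,0,0.5,0,0,-0.9,0,0,0,0.5,0,0,-0.9,0,0,0,0.5,0,0,0,0,0,0,0.5,0,0,0,0,0,0,0.5,0,0,0,0,0,0,0.5,0,0,0,0,0,0,0.5]'

```text
t: 60.67
eef_pos: [0.4605, -0.1913, 0.1041]
tool_rot: [-0.0, 1.0, 0.009, -0.001]
contact_force: [-0.6, -1.0, 0.0]
gripper_width: 0.499
grasp_force: 0.0
```

```bash
python3 - <<'E'
from h import *
c=read_camera('top');s=read_camera('side')
for n,k in(('t',c),('s',s)):
  for b in blobs(k):
    if b[4] : print(n,b[0],b[1],b[2],b[3],b[4],b[5])
ends(s,(.4596,-.1919),.0185)
go(.4837,-.4813,.08,9)
E
```

```text
t [ 0.6384 -0.5814] 98.1 0.096 0.009 2 (np.float64(389.0), np.float64(164.0))
s [ 0.4572 -0.1836] 2.4 0.119 0.07 12 (np.float64(292.0), np.float64(209.0))
s [ 0.4569 -0.1258] 1.1 0.119 0.02 8 (np.float64(290.0), np.float64(226.0))
s [0.7165 0.0344] 100.7 0.1 0.068 13 (np.float64(167.0), np.float64(270.0))
385:157 386:166 388:170 389:171 391:181 392:170 394:130 395:119 397:108 398:79 400:61 401:78 403:72 404:46 406:27 407:13 409:15 410:17 412:16 413:16 415:16 416:17 418:18 419:16 421:18 422:20 424:19 425:17 427:15 428:12 430:12 431:22 433:56R 434:121R 436:101R 437:53R 439:29 440:13 442:12 443:13 445:15 446:14 448:13 449:11 451:10 452:11 454:13 455:14 457:11 458:11 460:12 461:12 463:12 464:13 466:14 467:14 469:15 470:16 472:12 473:13 475:21 476:24 478:24 479:21 481:19 482:19 484:21 485:26 487:31 488:37 490:40 491:41 493:38 494:30 496:17 497:22 499:26 500:26 502:27 503:30 505:35 506:41 508:44 509:45 511:45 512:53 514:69 515:82 517:106 518:153 520:175 521:160 523:149 524:158 526:172 527:192 529:227 530:248 532:246 533:245
t 60.8 pos [ 0.4605 -0.1914  0.1041] alpha 1.0 tilt [-0.002  0.   ] F [-0.5  1.1 -0.2] w 0.497 gf 0.0 q7 -1.0
 tool units [ 0.9  14.51  1.2 ] rz -2.0
```

Call:
jog_arm --moves '[0.05,0.8,0,0,0,0,0.5,0.05,0.8,0,0,0,0,0.5,0.05,0.8,0,0,0,0,0.5,0.05,0.8,0,0,0,0,0.5,0.05,0.8,0,0,0,0,0.5,0.05,0.8,0,0,0,0,0.5,0.05,0.8,0,0,0,0,0.5,0.05,0.8,0,0,0,0,0.5]'

```text
t: 61.43
eef_pos: [0.471, -0.3201, 0.104]
tool_rot: [-0.0, 1.0, 0.009, -0.001]
contact_force: [-0.1, -0.1, -0.6]
gripper_width: 0.505
grasp_force: 0.0
```

```bash
python3 - <<'E'
from h import *
c=read_camera('top');s=read_camera('side')
for n,k in(('t',c),('s',s)):
  for b in blobs(k):
    if b[4] : print(n,b[0],b[1],b[2],b[3],b[4],b[5])
go(.4837,-.4813,.08,9)
E
```

```text
t [ 0.6387 -0.583 ] 97.9 0.093 0.009 2 (np.float64(390.0), np.float64(164.0))
t [ 0.4583 -0.1154] 1.4 0.109 0.012 3 (np.float64(245.0), np.float64(222.0))
s [ 0.4577 -0.2029] 1.3 0.119 0.02 6 (np.float64(292.0), np.float64(204.0))
s [ 0.4579 -0.1647] 0.9 0.117 0.021 8 (np.float64(291.0), np.float64(214.0))
s [ 0.4569 -0.1258] 0.9 0.119 0.022 8 (np.float64(290.0), np.float64(226.0))
s [0.7168 0.035 ] 103.4 0.1 0.066 3 (np.float64(167.0), np.float64(270.0))
t 61.5 pos [ 0.4706 -0.3222  0.1044] alpha 0.8 tilt [-0.001 -0.002] F [ 0.2 -0.6 -0.8] w 0.5 gf 0.0 q7 -0.75
 tool units [0.54 7.96 1.23] rz -2.04
```

```bash
python3 - <<'E'
from h import *
c=read_camera('top');s=read_camera('side')
o=np.zeros((600,800,3),np.uint8)
o[:300]=cv2.resize(c['color'][185:245,240:400],(800,300),interpolation=2)
o[300:,:400]=cv2.resize(s['color'][110:170,250:330],(400,300),interpolation=2)
o[300:,400:]=cv2.resize(s['color'][175:250,235:335],(400,300),interpolation=2)
cv2.imwrite('pics/c10.png',o)
E
```

```text
(no output)
```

View pics/c10.png

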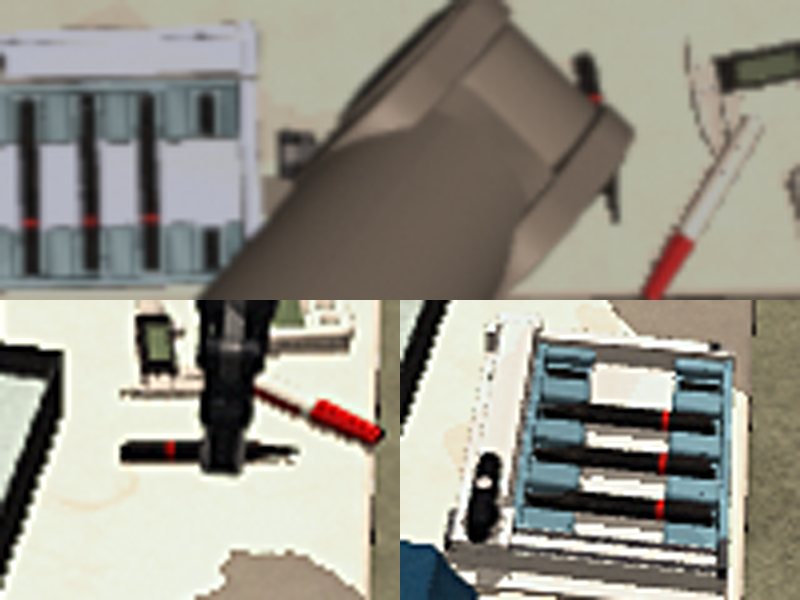

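Three electrodes are seated in channels 1–3, caps towards the robot. D lies from cap (583,60) to tip (617,220) in the top crop. Compute its pose.

```bash
python3 - <<'E'
from h import *
c=read_camera('top');s=read_camera('side')
a=p2w(c,[(240+581/5,185+54/5),(240+616/5,185+222/5)],.006);print(a[:,:2],a.mean(0),np.degrees(np.arctan2(*(a[0]-a[1])[[1,0]])),np.linalg.norm(a[0]-a[1]))
b=p2w(s,[(250+119/5,110+152/5),(250+298/5,110+155/5)],.006);print(b[:,:2],b.mean(0),np.degrees(np.arctan2(*(b[0]-b[1])[[1,0]])),np.linalg.norm(b[0]-b[1]))
m=(a.mean(0)+b.mean(0))/2
go(m[0],m[1],.06,9)
E
```

```text
[[ 0.53685161 -0.47267765]
 [ 0.42883799 -0.49132564]] [ 0.4828448  -0.48200165  0.006     ] 9.795261931933858 0.10961153850707629
[[ 0.53561043 -0.46949948]
 [ 0.42607529 -0.48341521]] [ 0.48084286 -0.47645734  0.006     ] 7.240267454145109 0.11041555306861117
t 61.7 pos [ 0.4713 -0.3181  0.1042] alpha 1.1 tilt [-0.001  0.001] F [ 0.3 -0.3 -0.6] w 0.501 gf 0.0 q7 -0.75
 tool units [0.38 8.07 2.2 ] rz -1.98
```

Call:
jog_arm --moves '[0.05,0.99,0.1,0,0,0,0.5,0.05,0.99,0.1,0,0,0,0.5,0.05,0.99,0.1,0,0,0,0.5,0.05,0.99,0.1,0,0,0,0.5,0.05,0.99,0.1,0,0,0,0.5,0.05,0.99,0.1,0,0,0,0.5,0.05,0.99,0.1,0,0,0,0.5,0.05,0.99,0.1,0,0,0,0.5]'

```text
t: 62.4
eef_pos: [0.4829, -0.477, 0.0884]
tool_rot: [-0.001, 1.0, 0.01, -0.0]
contact_force: [0.2, -0.1, -0.6]
gripper_width: 0.503
grasp_force: 0.0
```

Call:
jog_arm --moves '[0,0,0.1,0,0,-1,0.5,0,0,0.1,0,0,-0.98,0.5,0,0,0.1,0,0,0,0.5,0,0,0.1,0,0,0,0.5,0,0,0.1,0,0,0,0.5,0,0,0.1,0,0,0,0.5,0,0,0,0,0,0,0.5,0,0,0,0,0,0,0.5]'

```text
t: 63.07
eef_pos: [0.4823, -0.4773, 0.0766]
tool_rot: [-0.0, 0.997, 0.078, -0.0]
contact_force: [-0.2, -0.6, 1.2]
gripper_width: 0.499
grasp_force: 0.0
```

```bash
python3 - <<'E'
from h import *
c=read_camera('top');s=read_camera('side')
for n,k in(('t',c),('s',s)):
  for b in blobs(k):
    if b[4] : print(n,b[0],b[1],b[2],b[3],b[4],b[5])
go(.4825,-.480,-.0205,9)
E
```

```text
t [ 0.6387 -0.583 ] 97.9 0.093 0.009 2 (np.float64(390.0), np.float64(164.0))
t [ 0.4583 -0.1153] 1.4 0.109 0.011 3 (np.float64(245.0), np.float64(222.0))
t [ 0.4603 -0.1917] 0.8 0.109 0.011 2 (np.float64(269.0), np.float64(221.0))
s [ 0.482  -0.4808] -171.5 0.108 0.021 5 (np.float64(290.0), np.float64(140.0))
s [ 0.4577 -0.203 ] 1.0 0.119 0.021 4 (np.float64(292.0), np.float64(204.0))
s [ 0.4579 -0.1647] 0.9 0.117 0.021 8 (np.float64(291.0), np.float64(214.0))
s [ 0.4568 -0.1258] 0.9 0.119 0.023 8 (np.float64(290.0), np.float64(226.0))
t 63.2 pos [ 0.4823 -0.4776  0.0769] alpha 8.9 tilt [ 0. -0.] F [-0.5 -0.4 -0.2] w 0.502 gf 0.0 q7 -0.42
 tool units [-0.01  0.12  4.87] rz -0.02
```

Call:
jog_arm --moves '[0,0.12,0.8,0,0,0,0.5,0,0,0.8,0,0,0,0.5,0,0,0.8,0,0,0,0.5,0,0,0.8,0,0,0,0.5,0,0,0.8,0,0,0,0.5,0,0,0.5,0,0,0,0.5,0,0,0.3,0,0,0,0.5,0,0,0.07,0,0,0,0.5]'

```text
t: 63.83
eef_pos: [0.482, -0.4795, -0.0221]
tool_rot: [-0.001, 0.997, 0.078, -0.001]
contact_force: [0.5, 0.5, 0.8]
gripper_width: 0.503
grasp_force: 0.0
```

Call:
jog_arm --moves '[0,0,0,0,0,0,0.3,0,0,0,0,0,0,0,0,0,0,0,0,0,0,0,0,0,0,0,0,0,0,0,0,0,0,0,0,0,0,0,0,0,0,0,0,0,0,0,0,0,0,0,0,0,0,0,0,0]'

```text
t: 64.5
eef_pos: [0.4832, -0.4807, -0.0195]
tool_rot: [0.001, 0.997, 0.078, 0.001]
contact_force: [-0.9, 0.5, 5.4]
gripper_width: 0.111
grasp_force: 61.7
```

Call:
jog_arm --moves '[0,0,-0.3,0,0,0,0,0,0,-0.6,0,0,0,0,0,0,-0.8,0,0,0,0,0,0,-0.8,0,0,0,0,0,0,-0.8,0,0,0,0,0,0,-0.8,0,0,0,0,0,0,-0.8,0,0,0,0,0,0,0,0,0,0,0]'

```text
t: 65.17
eef_pos: [0.4843, -0.4822, 0.0825]
tool_rot: [0.002, 0.997, 0.078, 0.002]
contact_force: [0.7, -0.7, -0.4]
gripper_width: 0.107
grasp_force: 60.9
```

```bash
python3 - <<'E'
from h import *
go(.4603,-.2299,.08,-178.8)
E
```

```text
t 65.2 pos [ 0.4843 -0.4822  0.0825] alpha 8.9 tilt [ 0.005 -0.005] F [ 0.7 -0.7 -0.4] w 0.107 gf 60.9 q7 -0.42
 tool units [  0.77 -12.65   0.06] rz -43.07
```

Call:
jog_arm --moves '[0.05,-0.4,0,0,0,0,0,0.05,-0.8,0,0,0,0,0,0.05,-0.8,0,0,0,0,0,0.05,-0.8,0,0,0,0,0,0.05,-0.8,0,0,0,0,0,0.05,-0.8,0,0,0,0,0,0.05,-0.8,0,0,0,0,0,0.05,-0.8,0,0,0,0,0]'

```text
t: 65.83
eef_pos: [0.471, -0.3581, 0.0765]
tool_rot: [-0.001, 0.997, 0.078, -0.001]
contact_force: [-0.2, 0.5, 0.1]
gripper_width: 0.112
grasp_force: 60.9
```

Call:
jog_arm --moves '[0.05,-0.8,0,0,0,0,0,0.05,-0.8,0,0,0,0,0,0.05,-0.8,0,0,0,0,0,0.05,-0.8,0,0,0,0,0,0.05,-0.8,0,0,0,0,0,0.05,-0.8,0,0,0,0,0,0.05,-0.8,0,0,0,0,0,0.05,-0.8,0,0,0,0,0]'

```text
t: 66.5
eef_pos: [0.4588, -0.2307, 0.0767]
tool_rot: [-0.001, 0.997, 0.078, -0.001]
contact_force: [0.3, 0.3, -0.6]
gripper_width: 0.114
grasp_force: 60.9
```

Call:
jog_arm --moves '[0,0,0,0,0,-1,0,0,0,0,0,0,-1,0,0,0,0,0,0,-1,0,0,0,0,0,0,-1,0,0,0,0,0,0,-1,0,0,0,0,0,0,-1,0,0,0,0,0,0,-1,0,0,0,0,0,0,-1,0]'

```text
t: 67.17
eef_pos: [0.4589, -0.2315, 0.0767]
tool_rot: [-0.001, 0.936, 0.352, -0.001]
contact_force: [0.0, 1.4, -0.3]
gripper_width: 0.109
grasp_force: 60.9
```

Call:
jog_arm --moves '[0,0,0,0,0,-1,0,0,0,0,0,0,-1,0,0,0,0,0,0,-1,0,0,0,0,0,0,-1,0,0,0,0,0,0,-1,0,0,0,0,0,0,-1,0,0,0,0,0,0,-1,0,0,0,0,0,0,-1,0]'

```text
t: 67.83
eef_pos: [0.4589, -0.2315, 0.0767]
tool_rot: [-0.001, 0.803, 0.596, -0.0]
contact_force: [0.1, -0.4, 0.2]
gripper_width: 0.112
grasp_force: 60.9
```

Call:
jog_arm --moves '[0,0,0,0,0,-1,0,0,0,0,0,0,-1,0,0,0,0,0,0,-1,0,0,0,0,0,0,-1,0,0,0,0,0,0,-1,0,0,0,0,0,0,-1,0,0,0,0,0,0,-1,0,0,0,0,0,0,-1,0]'

```text
t: 68.5
eef_pos: [0.4589, -0.2315, 0.0766]
tool_rot: [-0.001, 0.608, 0.794, -0.0]
contact_force: [0.5, 0.0, -0.9]
gripper_width: 0.11
grasp_force: 60.9
```

Call:
jog_arm --moves '[0,0,0,0,0,-1,0,0,0,0,0,0,-1,0,0,0,0,0,0,-1,0,0,0,0,0,0,-1,0,0,0,0,0,0,-1,0,0,0,0,0,0,-1,0,0,0,0,0,0,-1,0,0,0,0,0,0,-1,0]'

```text
t: 69.17
eef_pos: [0.4589, -0.2316, 0.0767]
tool_rot: [-0.001, 0.365, 0.931, 0.0]
contact_force: [-0.3, 0.6, -0.2]
gripper_width: 0.111
grasp_force: 60.9
```

Call:
jog_arm --moves '[0,0,0,0,0,-1,0,0,0,0,0,0,-1,0,0,0,0,0,0,-1,0,0,0,0,0,0,-1,0,0,0,0,0,0,-1,0,0,0,0,0,0,-1,0,0,0,0,0,0,-1,0,0,0,0,0,0,-1,0]'

```text
t: 69.83
eef_pos: [0.4588, -0.2316, 0.0767]
tool_rot: [-0.001, 0.094, 0.996, 0.0]
contact_force: [0.3, -1.2, -0.7]
gripper_width: 0.112
grasp_force: 60.9
```

```bash
python3 - <<'E'
from h import *
go(.4603,-.2299,.023,-178.9)
E
```

```text
t 69.8 pos [ 0.4588 -0.2316  0.0767] alpha 169.2 tilt [-0.002  0.001] F [ 0.3 -1.2 -0.7] w 0.112 gf 60.9 q7 1.63
 tool units [-0.06  0.09  2.68] rz -2.98
```

Call:
jog_arm --moves '[0,0,0,0,0,-1,0,0,0,0,0,0,-1,0,0,0,0.3,0,0,-0.98,0,0,0.08,0.5,0,0,0,0,0,0,0.6,0,0,0,0,0,0,0.6,0,0,0,0,0,0,0.5,0,0,0,0,0,0,0.2,0,0,0,0]'

```text
t: 70.5
eef_pos: [0.4583, -0.2299, 0.0213]
tool_rot: [-0.002, -0.007, 1.0, 0.001]
contact_force: [-0.6, -0.1, -1.2]
gripper_width: 0.111
grasp_force: 60.9
```

```bash
python3 - <<'E'
from h import *
go(.4603,-.2299,-.0055,-178.9)
p=get_obs()['eef_pos']
ends(read_camera('side'),p,p[2]+.0256)
E
```

```text
t 70.5 pos [ 0.4583 -0.2299  0.0213] alpha -179.2 tilt [-0.003  0.001] F [-0.6 -0.1 -1.2] w 0.111 gf 60.9 q7 1.77
 tool units [-0.11 -0.    1.34] rz -0.07
383:129 385:183 386:241 388:200 389:173 391:163 392:162 394:163 395:175 397:184 398:189 400:162 401:121 403:60 404:16 406:7 407:6 409:10 410:10 412:11 413:13 415:14 416:13 418:12 419:12 421:10 422:10 424:12 425:12 427:12 428:17 430:46R 431:110R 433:97R 434:48R 436:26 437:14 439:15 440:14 442:11 443:8 445:13 446:58 448:77 449:66 451:44 452:20 454:17 455:16 457:17 458:15 460:12 461:11 463:15 464:42 466:60 467:65 469:47 470:21 472:16 473:12 475:10 476:9 478:10 479:8 481:8 482:20 484:29 485:32 487:33 488:33 490:25 491:18 493:10 494:7 496:6 497:8 499:10 500:11 502:14 503:19 505:23 506:26 508:26 509:38 511:99 512:162 514:222 515:238 517:240 518:239 520:226 521:160 523:134 524:151 526:199 527:250 529:248 530:246 532:244
```

Call:
jog_arm --moves '[-0.14,0,0,0,0,-0.07,0,0,0,0.3,0,0,0,0,0,0,0.3,0,0,0,0,0,0,0.3,0,0,0,0,0,0,0.2,0,0,0,0,0,0,0.2,0,0,0,0,0,0,0.08,0,0,0,0,0,0,0,0,0,0,0]'

```text
t: 71.22
eef_pos: [0.4623, -0.2308, -0.0047]
tool_rot: [-0.0, -0.01, 1.0, 0.0]
contact_force: [0.2, 0.5, -0.3]
gripper_width: 0.109
grasp_force: 60.9
```

```bash
python3 - <<'E'
from h import *
go(.4603,-.2299,-.0055,-178.9)
ends(read_camera('side'),(.4603,-.2299),.0195)
E
```

```text
t 71.2 pos [ 0.4623 -0.2308 -0.0047] alpha -178.9 tilt [-0.001  0.   ] F [ 0.2  0.5 -0.3] w 0.109 gf 60.9 q7 1.76
 tool units [0.1  0.05 0.04] rz 0.01
385:164 387:169 388:174 390:179 391:174 393:159 394:119 396:102 397:105 399:97 400:72 402:81 403:112 405:71 406:36 408:18 409:9 411:9 412:9 414:8 415:10 417:11 418:11 420:11 421:10 423:11 424:12 426:12 427:10 429:8 430:8 432:12 433:48R 435:91R 436:84R 438:61R 439:26 441:12 442:10 444:8 445:7 447:6 448:18 450:43 451:60 453:69 454:41 456:19 457:13 459:13 460:18 462:15 463:13 465:11 466:18 468:46 469:66 471:75 472:52 474:25 475:18 477:13 478:11 480:10 481:9 483:8 484:8 486:15 487:21 489:21 490:25 492:28 493:28 495:27 496:21 498:17 499:17 501:15 502:13 504:12 505:13 507:11 508:10 510:6 511:3 513:4 514:8 516:6 517:106 519:185 520:195 522:184 523:148 525:126 526:102 528:174 529:252 531:250 532:247 534:245
```

Call:
jog_arm --moves '[0.05,0,0.05,0,0,0,0,0,0,0,0,0,0,0,0,0,0,0,0,0,0.28,0,0,0,0,0,0,0.28,0,0,0,0,0,0,0.28,0,0,0,0,0,0,0.28,0,0,-0.4,0,0,0,0.28,0,0,-0.8,0,0,0,0.28]'

```text
t: 71.93
eef_pos: [0.4606, -0.2301, 0.018]
tool_rot: [-0.001, -0.01, 1.0, 0.001]
contact_force: [-0.1, -0.6, 0.3]
gripper_width: 0.281
grasp_force: 0.0
```

Call:
jog_arm --moves '[0,0,-0.9,0,0,0,0.4,0,0,-0.9,0,0,0,0.4,0,0,-0.9,0,0,0,0.4,0,0,-0.9,0,0,0,0.4,0,0,-0.9,0,0,0,0.4,0,0,0,0,0,0,0.4,0,0,0,0,0,0,0.4,0,0,0,0,0,0,0.4]'

```text
t: 72.6
eef_pos: [0.4613, -0.2311, 0.1086]
tool_rot: [-0.0, -0.01, 1.0, -0.0]
contact_force: [-0.1, -0.1, 0.3]
gripper_width: 0.398
grasp_force: 0.0
```

```bash
python3 - <<'E'
from h import *
c=read_camera('top');s=read_camera('side')
for n,k in(('t',c),('s',s)):
  for b in blobs(k):
    if b[4] : print(n,b[0],b[1],b[2],b[3],b[4])
ends(s,(.4603,-.2299),.0185)
go(.5357,-.0755,.08,90.5)
E
```

```text
t [ 0.6387 -0.583 ] 97.9 0.093 0.009 2
t [ 0.4583 -0.1154] 1.6 0.109 0.012 3
s [ 0.4587 -0.2428] 0.5 0.118 0.022 4
s [ 0.4578 -0.2036] 2.3 0.119 0.031 5
s [ 0.4579 -0.1647] 1.0 0.117 0.022 8
s [ 0.4569 -0.1258] 1.0 0.119 0.021 8
s [0.7169 0.0349] 102.7 0.1 0.066 5
385:159 387:165 388:170 390:174 391:167 393:154 394:115 396:100 397:103 399:93 400:72 402:74 403:92 405:51 406:20 408:14 409:14 411:18 412:13 414:10 415:8 417:8 418:10 420:10 421:11 423:13 424:14 426:13 427:13 429:13 430:11 432:8 433:76R 435:117R 436:76R 438:40R 439:13 441:11 442:13 444:12 445:13 447:10 448:9 450:10 451:10 453:10 454:10 456:10 457:11 459:13 460:16 462:17 463:17 465:19 466:18 468:16 469:16 471:17 472:22 474:27 475:26 477:25 478:22 480:19 481:16 483:19 484:23 486:24 487:26 489:30 490:33 492:34 493:30 495:27 496:25 498:23 499:19 501:19 502:21 504:23 505:24 507:31 508:37 510:37 511:33 513:28 514:26 516:21 517:108 519:179 520:185 522:172 523:137 525:116 526:90 528:172 529:249 531:248 532:246 534:243
t 72.7 pos [ 0.461  -0.2308  0.108 ] alpha -178.9 tilt [-0.001  0.001] F [0.7 0.3 0.8] w 0.401 gf 0.0 q7 1.83
 tool units [-3.89  7.69  1.4 ] rz 22.66
```

Call:
jog_arm --moves '[-0.48,0.96,0,0,0,0,0.4,-0.48,0.96,0,0,0,0,0.4,-0.48,0.96,0,0,0,0,0.4,-0.48,0.96,0,0,0,0,0.4,-0.48,0.96,0,0,0,0,0.4,-0.48,0.96,0,0,0,0,0.4,-0.48,0.96,0,0,0,0,0.4,-0.48,0.96,0,0,0,0,0.4]'

```text
t: 73.37
eef_pos: [0.5351, -0.0748, 0.1078]
tool_rot: [-0.001, -0.01, 1.0, 0.0]
contact_force: [0.0, 0.1, -0.3]
gripper_width: 0.398
grasp_force: 0.0
```

Call:
jog_arm --moves '[0,0,0,0,0,0.95,0.4,0,0,0,0,0,0.95,0.4,0,0,0,0,0,0.95,0.4,0,0,0,0,0,0.95,0.4,0,0,0,0,0,0.95,0.4,0,0,0,0,0,0.95,0.4,0,0,0,0,0,0.95,0.4,0,0,0,0,0,0.95,0.4]'

```text
t: 74.03
eef_pos: [0.5347, -0.0758, 0.1077]
tool_rot: [-0.001, 0.254, 0.967, -0.0]
contact_force: [-0.2, -0.1, -0.5]
gripper_width: 0.403
grasp_force: 0.0
```

Call:
jog_arm --moves '[0,0,0,0,0,0.95,0.4,0,0,0,0,0,0.95,0.4,0,0,0,0,0,0.95,0.4,0,0,0,0,0,0.95,0.4,0,0,0,0,0,0.95,0.4,0,0,0,0,0,0.95,0.4,0,0,0,0,0,0.95,0.4,0,0,0,0,0,0.95,0.4]'

```text
t: 74.7
eef_pos: [0.5347, -0.0758, 0.1077]
tool_rot: [-0.001, 0.499, 0.867, -0.001]
contact_force: [-0.4, 0.2, 0.1]
gripper_width: 0.399
grasp_force: 0.0
```

Call:
jog_arm --moves '[0,0,0.1,0,0,0.93,0.4,0,0,0.1,0,0,0.93,0.4,0,0,0.1,0,0,0.93,0.4,0,0,0.1,0,0,0.93,0.4,0,0,0.1,0,0,0.93,0.4,0,0,0.1,0,0,0.93,0.4,0,0,0.1,0,0,0.93,0.4,0,0,0.1,0,0,0.93,0.4]'

```text
t: 75.37
eef_pos: [0.5347, -0.0758, 0.0917]
tool_rot: [-0.001, 0.705, 0.71, -0.001]
contact_force: [-0.4, -0.1, 0.3]
gripper_width: 0.4
grasp_force: 0.0
```

```bash
python3 - <<'E'
from h import *
go(.5362,-.0755,.022,90.5)
E
```

```text
t 75.4 pos [ 0.5347 -0.0758  0.0917] alpha 90.4 tilt [-0.002 -0.   ] F [-0.4 -0.1  0.3] w 0.4 gf 0.0 q7 0.07
 tool units [0.02 0.08 3.48] rz -0.02
```

Call:
jog_arm --moves '[0,0.06,0.5,0,0,0,0.4,0,0,0.5,0,0,0,0.4,0,0,0.5,0,0,0,0.4,0,0,0.5,0,0,0,0.4,0,0,0.5,0,0,0,0.4,0,0,0.5,0,0,0,0.4,0,0,0.3,0,0,0,0.4,0,0,0.1,0,0,0,0.4]'

```text
t: 76.03
eef_pos: [0.5357, -0.0758, 0.0233]
tool_rot: [-0.001, 0.703, 0.711, -0.001]
contact_force: [-0.3, -0.1, 0.2]
gripper_width: 0.396
grasp_force: 0.0
```

Call:
jog_arm --moves '[0,0,0,0,0,0,0.3,0,0,0,0,0,0,0,0,0,0,0,0,0,0,0,0,0,0,0,0,0,0,0,0,0,0,0,0,0,0,0,0,0,0,0,0,0,0,0,0,0,0,0,0,0,0,0,0,0]' --grip_force 80

```text
t: 76.7
eef_pos: [0.5356, -0.0759, 0.0251]
tool_rot: [-0.001, 0.704, 0.711, -0.0]
contact_force: [-5.9, -0.4, 6.4]
gripper_width: 0.145
grasp_force: 78.8
```

```bash
python3 - <<'E'
from h import *
go(.4570,-.0755,None,90.5)
E
```

```text
t 76.7 pos [ 0.5356 -0.0759  0.0251] alpha 90.6 tilt [-0.002  0.   ] F [-5.9 -0.4  6.4] w 0.145 gf 78.8 q7 0.08
 tool units [ 0.06 -3.93  0.01] rz 0.01
```

Call:
jog_arm --moves '[-0.01,-0.35,0,0,0,0,0,-0.01,-0.5,0,0,0,0,0,-0.01,-0.55,0,0,0,0,0,-0.01,-0.55,0,0,0,0,0,-0.01,-0.55,0,0,0,0,0,-0.01,-0.55,0,0,0,0,0,-0.01,-0.5,0,0,0,0,0,0,-0.4,0,0,0,0,0]'

```text
t: 77.37
eef_pos: [0.4565, -0.0772, 0.0251]
tool_rot: [-0.0, 0.703, 0.711, 0.0]
contact_force: [2.0, 4.2, 1.0]
gripper_width: 0.149
grasp_force: 79.3
```

Call:
jog_arm --moves '[0,0,0,0,0,0,0,0,0,0,0,0,0,0,0,0,0,0,0,0,0,0,0,0,0,0,0,0,0,0,0,0,0,0,0,0,0,0,0,0,0,0,0,0,0,0,0,0,0,0,0,0,0,0,0,0]'

```text
t: 78.03
eef_pos: [0.456, -0.0772, 0.0251]
tool_rot: [-0.001, 0.703, 0.711, -0.0]
contact_force: [-1.8, 4.3, 7.6]
gripper_width: 0.14
grasp_force: 80.0
```

```bash
python3 - <<'E'
from h import *
go(.4567,-.0772,None,8)
E
```

```text
t 78.0 pos [ 0.456  -0.0772  0.0251] alpha 90.6 tilt [-0.002  0.001] F [-1.8  4.3  7.6] w 0.14 gf 80.0 q7 0.09
 tool units [ 0.    0.04 -0.  ] rz 20.65
```

Call:
jog_arm --moves '[0,0,0,0,0,0.86,0,0,0,0,0,0,0.86,0,0,0,0,0,0,0.86,0,0,0,0,0,0,0.86,0,0,0,0,0,0,0.86,0,0,0,0,0,0,0.86,0,0,0,0,0,0,0.86,0,0,0,0,0,0,0.86,0]'

```text
t: 78.7
eef_pos: [0.4559, -0.0772, 0.0251]
tool_rot: [-0.001, 0.853, 0.522, -0.001]
contact_force: [-1.7, 5.1, 7.0]
gripper_width: 0.146
grasp_force: 80.0
```

Call:
jog_arm --moves '[0,0,0,0,0,0.86,0,0,0,0,0,0,0.86,0,0,0,0,0,0,0.86,0,0,0,0,0,0,0.86,0,0,0,0,0,0,0.86,0,0,0,0,0,0,0.86,0,0,0,0,0,0,0.86,0,0,0,0,0,0,0.86,0]'

```text
t: 79.37
eef_pos: [0.4556, -0.0769, 0.0251]
tool_rot: [-0.001, 0.953, 0.304, -0.001]
contact_force: [-3.5, 6.5, 9.6]
gripper_width: 0.144
grasp_force: 80.3
```

Call:
jog_arm --moves '[0,0,0,0,0,0.86,0,0,0,0,0,0,0.86,0,0,0,0,0,0,0.86,0,0,0,0,0,0,0.86,0,0,0,0,0,0,0.86,0,0,0,0,0,0,0.86,0,0,0,0,0,0,0.4,0,0,0,0,0,0,0,0]'

```text
t: 80.03
eef_pos: [0.4555, -0.0765, 0.0251]
tool_rot: [-0.001, 0.993, 0.116, -0.001]
contact_force: [-3.0, 7.0, 11.3]
gripper_width: 0.149
grasp_force: 80.7
```

```bash
python3 - <<'E'
from h import *
go(.4567,-.0772,None,8);print(get_obs()['torque'])
E
```

```text
t 80.0 pos [ 0.4555 -0.0765  0.0251] alpha 13.3 tilt [-0.003  0.002] F [-3.   7.  11.3] w 0.149 gf 80.7 q7 -0.97
 tool units [ 0.05  0.05 -0.  ] rz 1.32
[ 1.32301211  0.54401423 -0.00614295]
```

Call:
jog_arm --moves '[0,0,0,0,0,0.5,0,0,0,0,0,0,0.5,0,0,0,0,0,0,0.5,0,0,0,0,0,0,0.5,0,0,0,0,0,0,0.3,0,0,0,0,0,0,0.2,0,0,0,0,0,0,0,0,0,0,0,0,0,0,0]'

```text
t: 80.7
eef_pos: [0.4554, -0.0764, 0.0251]
tool_rot: [-0.001, 0.999, 0.032, -0.002]
contact_force: [-2.4, 4.9, 13.2]
gripper_width: 0.145
grasp_force: 85.8
```

```bash
python3 - <<'E'
from h import *
go(.4567,-.0772,None,8);print(get_obs()['torque'])
E
```

```text
t 80.7 pos [ 0.4554 -0.0764  0.0251] alpha 3.7 tilt [-0.004  0.002] F [-2.4  4.9 13.2] w 0.145 gf 85.8 q7 -1.1
 tool units [ 0.06  0.04 -0.  ] rz -1.07
[1.12564972 0.68811758 1.75522897]
```

Hard stop reached (1.76 N m). Release and check.

Call:
jog_arm --moves '[0,0,0,0,0,0,0.4,0,0,0,0,0,0,0.4,0,0,0,0,0,0,0.4,0,0,0,0,0,0,0.4,0,0,0,0,0,0,0.4,0,0,-0.4,0,0,0,0.4,0,0,-0.8,0,0,0,0.4,0,0,-0.9,0,0,0,0.4]'

```text
t: 81.37
eef_pos: [0.4567, -0.0783, 0.0671]
tool_rot: [0.0, 1.0, 0.028, -0.001]
contact_force: [0.9, -0.6, 0.4]
gripper_width: 0.4
grasp_force: 0.0
```

Call:
jog_arm --moves '[0,0,-0.9,0,0,0,0.4,0,0,-0.9,0,0,0,0.4,0,0,-0.9,0,0,0,0.4,0,0,-0.9,0,0,0,0.4,0,0,-0.9,0,0,0,0.4,0,0,-0.9,0,0,0,0.4,0,0,0,0,0,0,0.4,0,0,0,0,0,0,0.4]'

```text
t: 82.03
eef_pos: [0.4582, -0.0781, 0.1758]
tool_rot: [-0.0, 1.0, 0.029, 0.001]
contact_force: [0.7, 0.1, -0.3]
gripper_width: 0.4
grasp_force: 0.0
```

Call:
jog_arm --moves '[0,-0.9,0,0,0,0,0.4,0,-0.9,0,0,0,0,0.4,0,-0.9,0,0,0,0,0.4,0,-0.9,0,0,0,0,0.4,0,-0.9,0,0,0,0,0.4,0,-0.9,0,0,0,0,0.4,0,-0.9,0,0,0,0,0.4,0,-0.9,0,0,0,0,0.4]'

```text
t: 82.7
eef_pos: [0.4483, 0.0662, 0.1738]
tool_rot: [0.0, 1.0, 0.029, -0.001]
contact_force: [0.4, -0.2, 0.0]
gripper_width: 0.402
grasp_force: 0.0
```

```bash
python3 - <<'E'
from h import *
go()
c=read_camera('top');s=read_camera('side')
o=np.zeros((600,800,3),np.uint8)
o[:,:400]=cv2.resize(c['color'][130:250,215:295],(400,600),interpolation=2)
o[:300,400:]=cv2.resize(s['color'][175:250,235:335],(400,300),interpolation=2)
o[300:,400:]=cv2.resize(s['color'][170:320,150:350],(400,300),interpolation=2)
cv2.imwrite('pics/c11.png',o)
E
```

```text
t 82.7 pos [0.4483 0.0662 0.1738] alpha 3.3 tilt [-0.002 -0.001] F [ 0.4 -0.2  0. ] w 0.402 gf 0.0 q7 -1.68
 tool units [0. 0. 0.] rz None
```

View pics/c11.png

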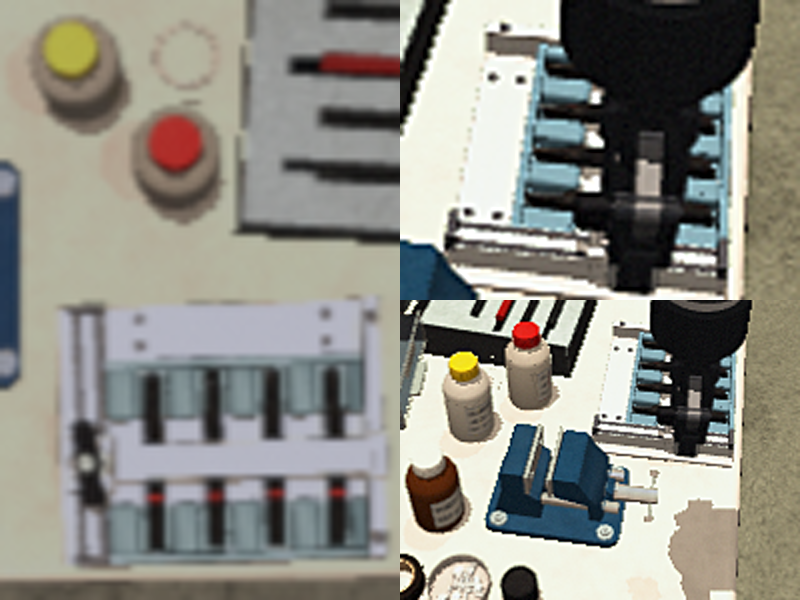

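The bar spans the middle of the electrodes over the gap (top crop, rows 445–480). The knob wing lies along the rail, all four electrodes are seated caps-front, and the bottles are standing. Handing in.

```bash
python3 -c "
from station import *
print(hand_in())"
```

```text
the job is handed in; nothing more can be done
None
```

The job is handed in: all four electrodes lie in their own channels with the capped ends towards the robot, the bar is over the middle of the finger gap, the knob is tight at its stop, and the bottles are still standing.

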